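# Pack away the boiler service kit

### The job

The boiler service is done and the kit is piled up on the shelf: take the pile apart and put each thing into its own place in the grey tray. The analyser, the manometer and the tin go flat, right side up, down onto the floors of the pockets cut for them, set down gently and never tipped over; the wire brush is pressed fully home into its two spring clips. Leave the wrench and the bottle where they are.

Things in the scene. Friction and masses are not known exactly. Their poses are not given: they have to be found in the camera images.
- analyser: Flue gas analyser, the lowest thing of the pile: black box with orange bumpers at both ends and a dark green display, 150 mm along x, 62 mm along y, 38 mm high, about 0.34 kg. Origin: centre of its underside; z is up through the display. It lies on the bench.
- manometer: Digital manometer, lying on the analyser: blue box, 112 mm along x, 54 mm along y, 28 mm high, light display on its top towards +x, two short brass ports out of its +x end; 123 mm long with the ports, about 0.19 kg. Origin: on the underside, at the middle of the whole length (box from x = -61 to 51 mm, ports to 62 mm); z up through the display.
- tin: Round flat tin of jointing paste, lying on the manometer: green side, bare metal lid, diameter 56 mm, height 26 mm, about 0.12 kg, closed. Origin: centre of its underside; z up.
- brush: Wire brush lying on the tin, 176 mm long along x, red handle, round brass wire tuft (25 mm diameter) at +x, x = 65 to 88 mm. Middle of the handle (x = -28 to 28 mm): flat-sided grip 20 mm wide (y), 16 mm high. Either side (x = -88 to -28 and 28 to 60 mm) it is round, 16 mm diameter. Origin: centre of the flat grip's underside; the handle's axis is 8 mm above it. About 0.06 kg.
- place_analyser: One of 4 modules (190 mm x, 94 mm y), in any order, side by side, 98 mm apart along y, in a grey tray (206 x 404 mm, rim 30 mm up). Origin: centre of its underside, 5 mm above the bench. Black foam, yellow floor, the largest rectangular pocket, 166 mm (x) by 78 mm (y), centred, for the analyser, either way round. Pocket floor at z = 12 mm, foam top at z = 22 mm.
- place_manometer: One of 4 modules (190 mm x, 94 mm y), in any order, side by side, 98 mm apart along y, in a grey tray (206 x 404 mm, rim 30 mm up). Origin: centre of its underside, 5 mm above the bench. Black foam, yellow floor; the smaller rectangular pocket, 140 mm (x) by 70 mm (y), centred, for the manometer, either way round. Pocket floor at z = 12 mm, foam top at z = 22 mm.
- place_tin: One of 4 modules (190 mm x, 94 mm y), in any order, side by side, 98 mm apart along y, in a grey tray (206 x 404 mm, rim 30 mm up). Origin: centre of its underside, 5 mm above the bench. Black foam with a round pocket of 72 mm diameter, yellow floor, centred, for the tin. Pocket floor at z = 12 mm, foam top at z = 22 mm.
- place_brush: Module like the others, any order. Origin: centre of its underside, 5 mm above the bench. Black board (top at z = 10 mm), two sprung steel clips at x = -44 and 44 mm, 12 mm wide, open upwards, mouth at z = 52 mm, 24 mm wide. Brush lies along x, either way round, flat grip between the clips; press straight down, 10 to 20 N, to snap. Home: handle axis at z = 34 mm (brush origin at 26 mm), y = 0.
- wrench: Bystander: steel adjustable wrench, 180 mm long, lying on the bench beyond the tray and the pile. Origin about the middle of its length, on the bench.
- spray: Bystander: white bottle of leak finder, yellow label and red cap, 52 mm diameter, 130 mm high, standing at the left of the bench. Origin: centre of its underside.
There are look-alikes about, which are no part of the job. Leave any turquoise look-alike of the analyser alone. Of the things shaped like the manometer, the blue one is meant.

How it is judged:
By the outcome, as a careful person would: the job done as asked, in the order asked, and still so for the second after the job is handed in, with the robot touching nothing.
It also fails if it takes over 131 s, if anything falls off the work surface, if the arm or the gripper's body presses on something with over 40 N, if the wrist force passes 120 N, or if a joint passes its speed limit or range.

### The arm

A 6-joint arm with a two-finger parallel gripper is mounted at the origin on the work surface. World frame = base frame: x ahead of the robot, y to its left, z up, the work surface at z = 0. Lengths are in m, angles in degrees, forces in N, time in s.
With the tool pointing down it reaches from about 0.25 to 0.725 m from the base axis. Payload 9.7 kg.
Tool frame: the origin (TCP) lies midway between the tips of the shut fingers; the grasp point (between the pads) lies 19 mm behind it; z points along the fingers, y is the line along which they close (so a half turn about z gives the same grasp; the last joint's range is limited). The gripper opens to 85 mm and grips with 20 to 120 N. Pads are 22 mm wide; open, the fingers measure 114 mm over their backs; the gripper's body (76 mm by 85 mm) begins 54 mm behind the grasp point. The pads swing forward as they close: fully open they stand 13 mm farther back than shut.
Start: joints at [63.598, 4.979, 10.078, 95.1, 0, 90], TCP at [0.245, 0.493, 0.231] pointing down, gripper open.
Joint ranges: [-179.16, 179.16], [-48.56, 103.87], [-65.8, 70.77], [-126.05, 130.52], [-82.76, 87.17], [-180, 180]. Speed limits (degrees/s): [127.2, 127.2, 147.25, 180, 180, 180].

### API

Orientations are given as [roll, pitch, yaw] about the fixed x, y, z axes, in that order (R = Rz(yaw) Ry(pitch) Rx(roll)).
In Python, from workcell import * gives the robot as it stands.
- The arm moves only by the tool servo_tool, never from a script. Its argument "moves" is a list of rows, each a list of 4 numbers: the shift along the world's x, y, z in a scale on which 1.0 is 80 cm, then the turn about the world's z in normalised numbers (1 is 2 pi rad). A call has 1 to 20 rows; each row is the pose to reach, as a shift and turn from the pose commanded when the call began; what a row does not reach only later rows make up. A row lasts 1/12 s, in which the tool goes at most 41.7 mm and 7.16 degrees, less where a joint would pass 70% of its speed; a pose out of reach is approached as far as the arm can. No shift or turn number may pass 1 either way. A call with a gripper value outside its range is refused whole. "claw" is the closure, from 0 (fully open) to 1 (shut), set as the call begins (left out, the last holds). The fingers move at their own pace and stop on an object; "force" is the grip in N (left out, the last holds). Time passes only in rows, so rows that repeat a pose let the fingers close. It gives the time, the measured TCP pose, the force, the opening and the grip force at its end, in the units of the state.
- get_obs(): the state, without advancing time (a new reading comes with each control period).
- camera(name): name is "scene" or "top" or "wrist"; returns the picture (384x512x3 uint8, red, green, blue); there is no depth.
- get_calibration(name): a dict with "fx", "fy", "cx", "cy" (pixels), "rvec" (rotation vector, rad) and "tvec" (3), from world to camera coordinates, as OpenCV has them; the wrist camera has in their place "tool_from_camera" (4x4, takes a point from camera to tool coordinates, whose origin is the TCP and whose axes are the flange's). Camera axes: x right, y down, z forward; pixel columns grow to the right and rows downward; lengths in m; the calibration is good to about 2 mm. A picture is of the moment at which its call begins: read the wrist's pose just before it. get_calibration takes no time and is no camera call.
- job_done(): hands the job in; it is judged then, once.
The state is a dict: "time": time; "q": joint angles; "qd": joint speeds; "joint_efforts": joint torques, N m; "ee_pos": TCP position; "tcp_rot": TCP orientation; "wrist_force": force on the tool from outside, world axes, zero at the start; "torque": the same for the moment, N m; "opening": finger opening in m; "grasp_force": force on a finger pad.
Only numpy, scipy, OpenCV 4.12 (cv2) and the standard library are available. Lean on these libraries where they do the work, as an engineer would, in place of code of your own. Each camera call takes 0.05 s, during which the arm holds its last target. There are 200 camera calls.

## Working session

There is one attempt and no reset: what is moved stays moved. The work goes in short steps, Python scripts to look and compute and a tool call to move; the robot and the scene stay as the last step left them, time stands still between calls to the robot, and variables do not carry over. Pictures are saved under pics/ and viewed, at most 14 in all, crops included, and the job is handed in when it is done.

Besides the shell and the picture viewer there is one more tool, called after "Request:" by a JSON object that holds its "method" and its "body", one argument or row to a line. servo_tool: Moves the arm, as the interface text tells. Its arguments: {"type":"object","properties":{"moves":{"type":"array","items":{"type":"array","items":{"type":"number"}}},"claw":{"type":"number"},"force":{"type":"number"}},"required":["moves"]}

```bash
mkdir -p pics; ls; python3 - <<'E'
from workcell import *
import cv2
o=get_obs();print(o)
for n in("scene","top"):
    cv2.imwrite(f"pics/{n}0.png",camera(n)[:,:,::-1]);print(n,get_calibration(n))
print(get_calibration("wrist"))
E
```

```text
pics
{'time': 0.0, 'q': array([ 6.35980936e+01,  5.01262369e+00,  1.00324395e+01,  9.50992200e+01,
       -5.79013063e-04,  9.00011866e+01]), 'qd': array([-0.0339576 ,  0.04852935,  0.01285974,  0.05040966,  0.02447114,
       -0.04641054]), 'joint_efforts': array([-4.06424515e-03, -5.20389283e+01,  4.64804113e+01,  1.65614864e-02,
       -6.01452234e-05,  4.51988569e-06]), 'ee_pos': array([0.24446283, 0.49241956, 0.23055041]), 'tcp_rot': array([-1.79920596e+02,  5.80657026e-04,  1.53596908e+02]), 'wrist_force': array([ 0.15461381,  0.04729394, -0.86091623]), 'torque': array([-0.005517  ,  0.0404264 , -0.00415433]), 'grasp_force': 0.0, 'opening': 0.08513520714663647}
scene {'fx': 373.0855523358303, 'fy': 373.0855523358303, 'cx': 258.06437735187285, 'cy': 195.09298029062845, 'rvec': array([ 1.71103821,  1.7408521 , -0.74623025]), 'tvec': array([-0.1200549 , -0.33485725,  1.54473258])}
top {'fx': 372.1250081346689, 'fy': 372.1250081346689, 'cx': 259.6758843288059, 'cy': 185.79081120207536, 'rvec': array([ 2.17853416, -2.15534982,  0.11343416]), 'tvec': array([0.1094696 , 0.58553038, 1.36322211])}
{'fx': 289.61855627592024, 'fy': 289.61855627592024, 'cx': 255.64450319809558, 'cy': 191.09577795308059, 'tool_from_camera': array([[-5.01763935e-05, -9.47659353e-01, -3.19283178e-01,
         8.12436297e-02],
       [ 9.99999978e-01, -1.13155945e-04,  1.78703111e-04,
         7.21685144e-04],
       [-2.05478464e-04, -3.19283162e-01,  9.47659338e-01,
        -1.43178249e-01],
       [ 0.00000000e+00,  0.00000000e+00,  0.00000000e+00,
         1.00000000e+00]])}
```

View pics/scene0.png

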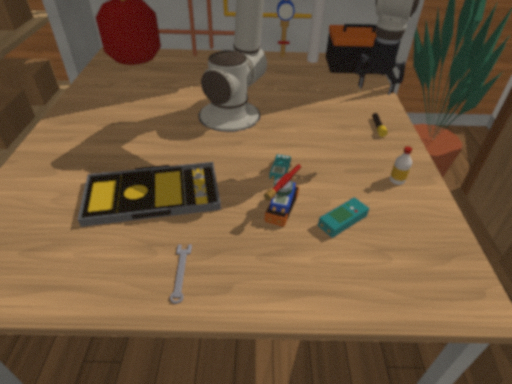

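View pics/top0.png

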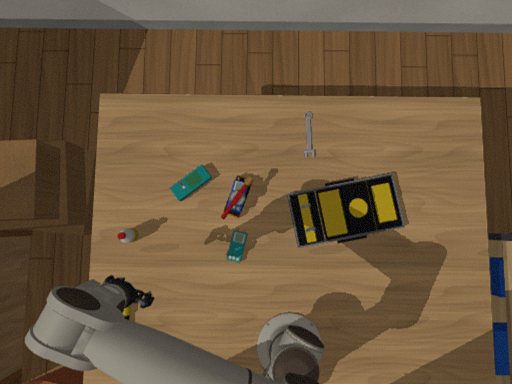

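The scene shows the brush on top of the pile around (237,197) in the top view. The tray is at about (347,210), with modules from left to right: brush, analyser, tin, manometer. The turquoise decoys are at (190,183) and (237,245).

```bash
cat > h.py <<'E'
from workcell import *
import cv2, numpy as np
from scipy.spatial.transform import Rotation as R
def cam(n):
    "K, camera->world R, t; for wrist reads pose now"
    c=get_calibration(n); K=np.array([[c["fx"],0,c["cx"]],[0,c["fy"],c["cy"]],[0,0,1]])
    if n=="wrist":
        o=get_obs(); T=np.eye(4); T[:3,:3]=R.from_euler("xyz",o["tcp_rot"],degrees=True).as_matrix(); T[:3,3]=o["ee_pos"]
        T=T@c["tool_from_camera"]
        return K,T[:3,:3],T[:3,3]
    r=cv2.Rodrigues(c["rvec"])[0]
    return K,r.T,-r.T@c["tvec"]
def ray(C,px,z):
    K,r,t=C; px=np.atleast_2d(px).astype(float)
    d=(r@np.linalg.inv(K)@np.c_[px,np.ones(len(px))].T).T
    return (t+d*((z-t[2])/d[:,2])[:,None])[:,:2]
def snap(n,name=None):
    C=cam(n); im=camera(n)
    if name: cv2.imwrite(f"pics/{name}.png",im[:,:,::-1])
    return C,im
def blobs(im,lo,hi,amin=30):
    "hsv contours, biggest first"
    m=cv2.inRange(cv2.cvtColor(im,cv2.COLOR_RGB2HSV),np.array(lo),np.array(hi))
    c=cv2.findContours(m,cv2.RETR_EXTERNAL,cv2.CHAIN_APPROX_NONE)[0]
    return sorted([k for k in c if cv2.contourArea(k)>=amin],key=cv2.contourArea,reverse=True)
def rect(C,c,z):
    "centre mm, long side yaw deg, sizes mm, of a contour cast on plane z"
    p=(ray(C,c[:,0,:],z)*1000).astype(np.float32); b=cv2.boxPoints(cv2.minAreaRect(p))
    e=[b[1]-b[0],b[2]-b[1]]; e.sort(key=np.linalg.norm); l=e[1]
    return b.mean(0).round(1),round(np.degrees(np.arctan2(l[1],l[0]))%180,1),np.linalg.norm(l).round(1),np.linalg.norm(e[0]).round(1)
E
python3 - <<'E'
from h import *
C,im=snap("top")
for c in blobs(im,(22,120,120),(32,255,255),20): 
    print("yellow",rect(C,c,.017),c[:,0].mean(0))
for c in blobs(im,(0,150,100),(8,255,255),15)+blobs(im,(172,150,80),(179,255,255),15): print("red",rect(C,c,.105),c[:,0].mean(0))
for c in blobs(im,(100,100,60),(125,255,255),15): print("blue",rect(C,c,.066),c[:,0].mean(0))
for c in blobs(im,(80,100,60),(95,255,255),15): print("turq",rect(C,c,.035),c[:,0].mean(0))
for c in blobs(im,(8,150,100),(18,255,255),15): print("orange",rect(C,c,.038),c[:,0].mean(0))
print(ray(C,[[237,197],[347,210],[290,193],[398,174],[404,228],[297,246]],[.03]))
cv2.imwrite("pics/topc.png",np.hstack([cv2.resize(im[150:260,160:270],None,fx=5,fy=5,interpolation=cv2.INTER_CUBIC)])[:,:,::-1])
E
```

```text
yellow (array([ 528.5, -352.5], dtype=float32), np.float32(11.8), np.float32(138.8), np.float32(63.3)) [383.79411765 202.42156863]
yellow (array([ 517.9, -260.1], dtype=float32), np.float32(59.3), np.float32(66.8), np.float32(45.7)) [358.93478261 205.52173913]
yellow (array([399.4, -75.5], dtype=float32), np.float32(11.2), np.float32(38.3), np.float32(32.3)) [310.36363636 236.18181818]
red (array([521.5, 205.9], dtype=float32), np.float32(146.0), np.float32(145.7), np.float32(17.2)) [233.90909091 200.7012987 ]
red (array([396.5, 602.1], dtype=float32), np.float32(90.6), np.float32(21.3), np.float32(17.3)) [120.23529412 235.64705882]
blue (array([  19.3, -732. ], dtype=float32), np.float32(0.2), np.float32(171.4), np.float32(48.6)) [500.8984375 348.5      ]
blue (array([ 263.7, -732.4], dtype=float32), np.float32(180.0), np.float32(132.8), np.float32(47.3)) [497.10204082 276.53061224]
blue (array([502.2, 196.6], dtype=float32), np.float32(162.2), np.float32(32.1), np.float32(31.0)) [237.5        208.13888889]
turq (array([593.6, 374.9], dtype=float32), np.float32(127.3), np.float32(148.8), np.float32(62.1)) [190.49438202 182.43820225]
turq (array([360.8, 197.9], dtype=float32), np.float32(166.8), np.float32(108.2), np.float32(51.0)) [236.49367089 246.17721519]
orange (array([-121. ,  857.1], dtype=float32), np.float32(90.6), np.float32(52.9), np.float32(6.7)) [ 47.5 382.5]
[[ 0.54139415  0.20000725]
 [ 0.49726761 -0.21032169]
 [ 0.55851216  0.00200513]
 [ 0.63456905 -0.40400382]
 [ 0.43292714 -0.42050268]
 [ 0.36276106 -0.02421173]]
```

View pics/topc.png

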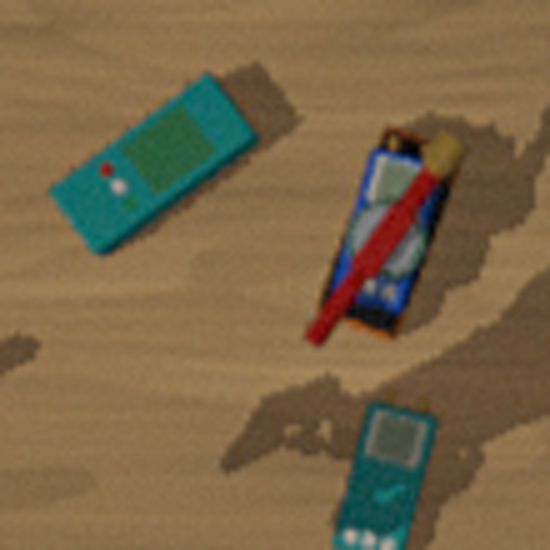

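Close-up: brush from (315,335) to tuft (442,152), tin under it, the blue manometer below and the black analyser lowest; brush yaw is about -34°. First I'll look at the tray with the wrist camera.

The rows are not in the units I measure in: shifts go in shares of 80 cm and turns go in shares of 2 pi rad. I convert before sending: -69.2 cm / 80 = -0.865, 29.6 cm / 80 = 0.37, -2.475 rad / 6.2832 = -0.3939.

Request:
{"method": "servo_tool", "body": {
  "moves": [
    [0.37,-0.865,0.025,-0.3939],
    [0.37,-0.865,0.025,-0.3939],
    [0.37,-0.865,0.025,-0.3939],
    [0.37,-0.865,0.025,-0.3939],
    [0.37,-0.865,0.025,-0.3939],
    [0.37,-0.865,0.025,-0.3939],
    [0.37,-0.865,0.025,-0.3939],
    [0.37,-0.865,0.025,-0.3939],
    [0.37,-0.865,0.025,-0.3939],
    [0.37,-0.865,0.025,-0.3939],
    [0.37,-0.865,0.025,-0.3939],
    [0.37,-0.865,0.025,-0.3939],
    [0.37,-0.865,0.025,-0.3939],
    [0.37,-0.865,0.025,-0.3939],
    [0.37,-0.865,0.025,-0.3939],
    [0.37,-0.865,0.025,-0.3939],
    [0.37,-0.865,0.025,-0.3939],
    [0.37,-0.865,0.025,-0.3939],
    [0.37,-0.865,0.025,-0.3939],
    [0.37,-0.865,0.025,-0.3939]
  ]
}}

```text
time: 1.82
ee_pos: [0.5409, -0.2019, 0.2495]
tcp_rot: [-179.9, 0.1, 11.2]
wrist_force: [-1.5, -0.2, 0.2]
opening: 0.0855
grasp_force: 0.0
```

Request:
{"method": "servo_tool", "body": {
  "moves": [
    [0,0,0,0],
    [0,0,0,0],
    [0,0,0,0]
  ]
}}

```text
time: 2.07
ee_pos: [0.5405, -0.199, 0.2513]
tcp_rot: [-180.0, -0.0, 12.0]
wrist_force: [0.6, -0.4, -0.2]
opening: 0.0851
grasp_force: 0.0
```

```bash
python3 - <<'E'
from h import *
C,im=snap("wrist","tray")
o=get_obs();print(o["ee_pos"],o["tcp_rot"],o["time"])
for c in blobs(im,(20,100,80),(34,255,255),60): print("yellow",rect(C,c,.017),c[:,0].mean(0),cv2.boundingRect(c))
E
```

```text
[ 0.54047575 -0.19886277  0.25148328] [ 1.79994116e+02 -1.19177574e-02  1.19917481e+01] 2.1167
yellow (array([ 488.5, -158.8], dtype=float32), np.float32(12.0), np.float32(168.5), np.float32(81.2)) [218.98843931 185.07225434] (186, 128, 64, 118)
yellow (array([ 529.3, -353. ], dtype=float32), np.float32(11.7), np.float32(141.8), np.float32(71.3)) [363.98983051 186.83728814] (334, 139, 64, 99)
yellow (array([446. ,  65.7], dtype=float32), np.float32(90.3), np.float32(138.4), np.float32(86.0)) [ 48.73677737 177.15498155] (0, 147, 104, 68)
yellow (array([524. ,  65.2], dtype=float32), np.float32(87.0), np.float32(115.8), np.float32(51.4)) [ 50.38855422 129.67168675] (5, 104, 92, 54)
yellow (array([ 509.4, -255.4], dtype=float32), np.float32(102.0), np.float32(71.9), np.float32(70.8)) [291.36805556 189.54166667] (265, 165, 53, 50)
yellow (array([ 728.3, -346.6], dtype=float32), np.float32(94.1), np.float32(209.7), np.float32(38.9)) [418.28375286  34.67505721] (323, 12, 177, 39)
yellow (array([ 732. , -284.1], dtype=float32), np.float32(91.5), np.float32(140.1), np.float32(24.3)) [356.354
[... 3312 characters left out ...]
345. , -182.1], dtype=float32), np.float32(90.1), np.float32(130.1), np.float32(8.3)) [217.75147929 280.64497041] (176, 273, 85, 16)
yellow (array([614.8, -89.1], dtype=float32), np.float32(91.8), np.float32(98.2), np.float32(4.8)) [179.70114943  82.93103448] (140, 74, 81, 19)
yellow (array([301.2,  66.4], dtype=float32), np.float32(89.0), np.float32(115.7), np.float32(5.9)) [ 51.76433121 275.12738854] (13, 267, 79, 16)
yellow (array([395.1,  98.3], dtype=float32), np.float32(89.9), np.float32(61.8), np.float32(4.8)) [ 28.5 215.8] (6, 211, 46, 11)
yellow (array([ 557.7, -438.6], dtype=float32), np.float32(89.5), np.float32(35.4), np.float32(5.8)) [429.76470588 183.66666667] (418, 180, 25, 8)
```

View pics/tray.png

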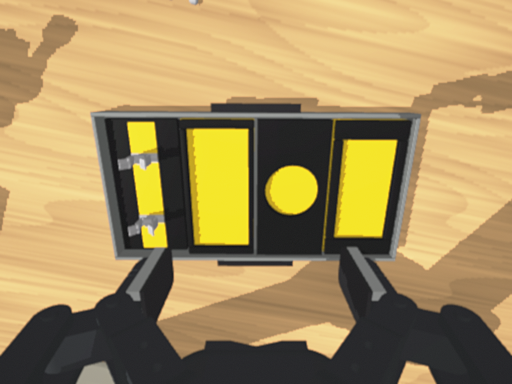

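Tray: four modules; pocket centres at pixels (219,185) analyser, (291,190) tin, (364,187) manometer, clips at (145,160)/(150,225). Tray yaw is 12.0°. Now the pile.

In the tool's units: 38.4 cm / 80 = 0.48, 1.2 cm / 80 = 0.015, -0.8 rad / 6.2832 = -0.1273.

Request:
{"method": "servo_tool", "body": {
  "moves": [
    [0.015,0.48,0.0125,-0.1273],
    [0.015,0.48,0.0125,-0.1273],
    [0.015,0.48,0.0125,-0.1273],
    [0.015,0.48,0.0125,-0.1273],
    [0.015,0.48,0.0125,-0.1273],
    [0.015,0.48,0.0125,-0.1273],
    [0.015,0.48,0.0125,-0.1273],
    [0.015,0.48,0.0125,-0.1273],
    [0.015,0.48,0.0125,-0.1273],
    [0.015,0.48,0.0125,-0.1273],
    [0.015,0.48,0.0125,-0.1273],
    [0.015,0.48,0.0125,-0.1273],
    [0.015,0.48,0.0125,-0.1273],
    [0.015,0.48,0.0125,-0.1273]
  ]
}}

```text
time: 3.28
ee_pos: [0.3993, -0.2187, 0.2603]
tcp_rot: [-177.7, 0.0, -30.0]
wrist_force: [-0.3, 0.4, 0.2]
opening: 0.0852
grasp_force: 0.0
```

```bash
python3 - <<'E'
from h import *
C,im=snap("wrist","pile")
o=get_obs();print(o["ee_pos"],o["tcp_rot"],o["time"])
for c in (blobs(im,(0,150,80),(6,255,255),60)+blobs(im,(174,150,80),(179,255,255),60))[:5]: print("red",rect(C,c,.100),c[:,0].mean(0))
for c in blobs(im,(105,120,60),(128,255,255),60): print("blue",rect(C,c,.066),c[:,0].mean(0))
for c in blobs(im,(80,100,60),(95,255,255),60): print("turq",rect(C,c,.028),c[:,0].mean(0))
for c in blobs(im,(7,170,120),(14,255,255),40): print("orange",rect(C,c,.038),c[:,0].mean(0))
cv2.imwrite("pics/pile2.png",cv2.resize(im[60:330,120:400],None,fx=2.2,fy=2.2,interpolation=cv2.INTER_CUBIC)[:,:,::-1])
E
```

```text
[ 0.39780386 -0.21922898  0.26081113] [-1.77775594e+02  2.19802536e-02 -3.01143462e+01] 3.3333
turq (array([377.4, 180.5], dtype=float32), np.float32(166.1), np.float32(89.3), np.float32(74.1)) [ 52.35874439 288.90134529]
orange (array([478.9, 171.1], dtype=float32), np.float32(89.9), np.float32(47.3), np.float32(21.9)) [  7.74193548 243.27419355]
```

View pics/pile2.png

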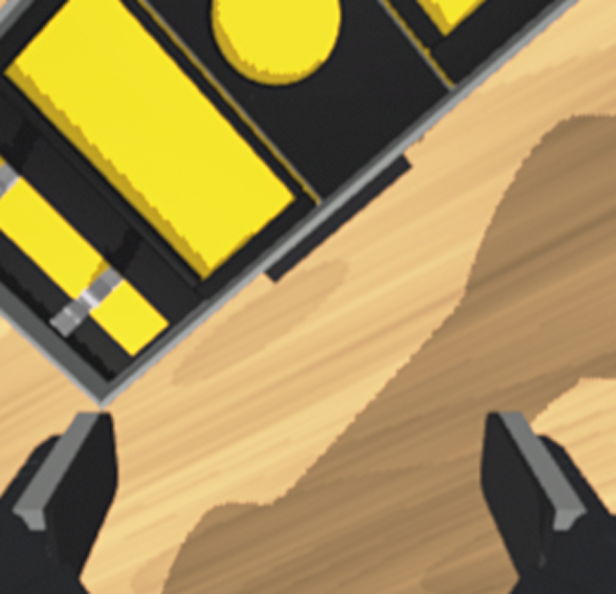

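The arm didn't go to the pile; the view still shows the tray, so a joint is limiting it. Checking joints.

```bash
python3 - <<'E'
from h import *
o=get_obs();print(o["q"].round(1),o["qd"].round(1),o["ee_pos"],o["tcp_rot"],o["joint_efforts"].round(1),o["wrist_force"])
E
```

```text
[-30.3  -7.3   1.3  98.6   2.2 179.9] [2.  1.5 1.5 0.  2.1 0.2] [ 0.39780386 -0.21922898  0.26081113] [-1.77775594e+02  2.19802536e-02 -3.01143462e+01] [  2.4 -34.5  45.2  -1.2   0.7  -0. ] [ 0.44747202 -1.29483426  2.11154464]
```

yaw = q1 − q6 + 180, so the brush grasp should use yaw 146° and the tray yaw 192°. Going there.

In the tool's units: 22 cm / 80 = 0.275, 6 cm / 80 = 0.075, 1.5 rad / 6.2832 = 0.2387.

Request:
{"method": "servo_tool", "body": {
  "moves": [
    [0.075,0.275,0,0.2387],
    [0.075,0.275,0,0.2387],
    [0.075,0.275,0,0.2387],
    [0.075,0.275,0,0.2387],
    [0.075,0.275,0,0.2387],
    [0.075,0.275,0,0.2387],
    [0.075,0.275,0,0.2387],
    [0.075,0.275,0,0.2387],
    [0.075,0.275,0,0.2387],
    [0.075,0.275,0,0.2387],
    [0.075,0.275,0,0.2387],
    [0.075,0.275,0,0.2387],
    [0.075,0.275,0,0.2387]
  ]
}}

```text
time: 4.42
ee_pos: [0.4603, 0.0023, 0.26]
tcp_rot: [-177.6, 0.1, 56.4]
wrist_force: [-0.3, 0.2, -0.0]
opening: 0.0852
grasp_force: 0.0
```

In the tool's units: 21 cm / 80 = 0.2625, 5.5 cm / 80 = 0.0688, 1.57 rad / 6.2832 = 0.2499.

Request:
{"method": "servo_tool", "body": {
  "moves": [
    [0.0688,0.2625,0,0.2499],
    [0.0688,0.2625,0,0.2499],
    [0.0688,0.2625,0,0.2499],
    [0.0688,0.2625,0,0.2499],
    [0.0688,0.2625,0,0.2499],
    [0.0688,0.2625,0,0.2499],
    [0.0688,0.2625,0,0.2499],
    [0.0688,0.2625,0,0.2499],
    [0.0688,0.2625,0,0.2499],
    [0.0688,0.2625,0,0.2499],
    [0.0688,0.2625,0,0.2499],
    [0.0688,0.2625,0,0.2499],
    [0.0688,0.2625,0,0.2499],
    [0.0688,0.2625,0,0.2499],
    [0.0688,0.2625,0,0.2499],
    [0.0688,0.2625,0,0.2499]
  ]
}}

```text
time: 5.75
ee_pos: [0.5153, 0.2119, 0.2601]
tcp_rot: [-177.7, 0.1, 145.7]
wrist_force: [-1.2, 1.2, 0.4]
opening: 0.0854
grasp_force: 0.0
```

```bash
python3 - <<'E'
from h import *
C,im=snap("wrist","pile3")
o=get_obs();print(o["ee_pos"],o["tcp_rot"],o["time"],o["q"].round(1))
for c in (blobs(im,(0,150,80),(6,255,255),60)+blobs(im,(174,150,80),(179,255,255),60))[:5]: print("red",rect(C,c,.100),c[:,0].mean(0))
for c in blobs(im,(105,120,60),(128,255,255),60): print("blue",rect(C,c,.066),c[:,0].mean(0))
for c in blobs(im,(80,100,60),(95,255,255),60): print("turq",rect(C,c,.028),c[:,0].mean(0))
for c in blobs(im,(7,170,120),(14,255,255),40): print("orange",rect(C,c,.038),c[:,0].mean(0))
cv2.imwrite("pics/pile3.png",cv2.resize(im[50:290,120:400],None,fx=2.2,fy=2.2,interpolation=cv2.INTER_CUBIC)[:,:,::-1])
E
```

```text
[0.51531396 0.21178802 0.2600053 ] [-1.77648802e+02  8.33835730e-02  1.45702780e+02] 5.8 [ 23.    8.8  17.4 100.6  -1.3  57.3]
red (array([525.4, 204. ], dtype=float32), np.float32(146.5), np.float32(150.6), np.float32(19.5)) [260.26950355 178.5248227 ]
blue (array([555.9, 217.6], dtype=float32), np.float32(145.9), np.float32(121.0), np.float32(37.9)) [282.95238095 193.44588745]
blue (array([501.5, 197.6], dtype=float32), np.float32(165.9), np.float32(31.9), np.float32(28.3)) [243.         160.87341772]
turq (array([595.1, 374.2], dtype=float32), np.float32(127.7), np.float32(152.1), np.float32(73.7)) [406.79192547 134.74223602]
turq (array([363.5, 199.7], dtype=float32), np.float32(166.0), np.float32(110.0), np.float32(54.7)) [182.43629344  58.2046332 ]
orange (array([472.4, 209.7], dtype=float32), np.float32(70.9), np.float32(32.0), np.float32(7.0)) [241.92592593 133.03703704]
orange (array([496.2, 244.9], dtype=float32), np.float32(173.3), np.float32(29.4), np.float32(9.8)) [275.625      131.55357143]
```

View pics/pile3.png

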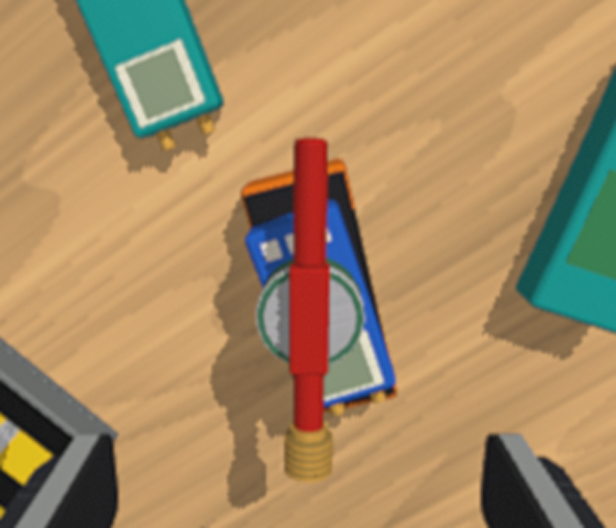

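Brush red handle from (310,140) to the tuft at (308,480) in the crop, tin under the grip at (310,313), manometer ports toward the tuft end. The limit episode left a 2.3° tilt in the tool; I'll try to cancel it by a gentle push at the reach limit with the tool y axis radial.

In the tool's units: 14 cm / 80 = 0.175, 6 cm / 80 = 0.075, -0.57 rad / 6.2832 = -0.0907.

Request:
{"method": "servo_tool", "body": {
  "moves": [
    [0.175,0.075,0,-0.0907],
    [0.175,0.075,0,-0.0907],
    [0.175,0.075,0,-0.0907],
    [0.175,0.075,0,-0.0907],
    [0.175,0.075,0,-0.0907],
    [0.175,0.075,0,-0.0907],
    [0.175,0.075,0,-0.0907]
  ]
}}

```text
time: 6.38
ee_pos: [0.6555, 0.2716, 0.259]
tcp_rot: [-177.6, 0.1, 113.3]
wrist_force: [-1.0, -0.6, 0.4]
opening: 0.0853
grasp_force: 0.0
```

Request:
{"method": "servo_tool", "body": {
  "moves": [
    [0.0375,0.0163,0,0],
    [0.0375,0.0163,0,0],
    [0.0375,0.0163,0,0]
  ]
}}

```text
time: 6.63
ee_pos: [0.6855, 0.2849, 0.2593]
tcp_rot: [-177.6, 0.1, 113.4]
wrist_force: [-1.0, 0.2, -0.4]
opening: 0.0857
grasp_force: 0.0
```

In the tool's units: 3 cm / 80 = 0.0375, 1.3 cm / 80 = 0.0163.

Request:
{"method": "servo_tool", "body": {
  "moves": [
    [0.0375,0.0163,0,0],
    [0.0375,0.0163,0,0],
    [0.0375,0.0163,0,0]
  ]
}}

```text
time: 6.88
ee_pos: [0.7027, 0.2925, 0.2511]
tcp_rot: [-178.4, 0.1, 113.3]
wrist_force: [-0.4, -0.3, 0.8]
opening: 0.0854
grasp_force: 0.0
```

```bash
python3 - <<'E'
from h import *
o=get_obs();print(o["ee_pos"],o["tcp_rot"],o["time"],o["q"].round(1))
E
```

```text
[0.70273449 0.29248512 0.25105818] [-1.78441984e+02  9.04782811e-02  1.13307444e+02] 6.8833 [ 2.260e+01  4.740e+01  7.050e+01  1.146e+02 -1.000e-01  8.930e+01]
```

The tilt is shrinking as predicted; push slightly more.

In the tool's units: 2 cm / 80 = 0.025, 0.9 cm / 80 = 0.0113.

Request:
{"method": "servo_tool", "body": {
  "moves": [
    [0.025,0.0113,0,0],
    [0.025,0.0113,0,0],
    [0.025,0.0113,0,0]
  ]
}}

```text
time: 7.13
ee_pos: [0.7127, 0.2973, 0.2447]
tcp_rot: [-179.3, 0.1, 113.3]
wrist_force: [-0.3, -0.4, -0.5]
opening: 0.0852
grasp_force: 0.0
```

In the tool's units: 1.7 cm / 80 = 0.0213, 0.7 cm / 80 = 0.0088.

Request:
{"method": "servo_tool", "body": {
  "moves": [
    [0.0213,0.0088,0,0],
    [0.0213,0.0088,0,0],
    [0.0213,0.0088,0,0]
  ]
}}

```text
time: 7.38
ee_pos: [0.7213, 0.3007, 0.2368]
tcp_rot: [-179.9, 0.1, 113.2]
wrist_force: [-0.3, 1.0, 0.4]
opening: 0.0854
grasp_force: 0.0
```

```bash
python3 - <<'E'
from h import *
o=get_obs();print(o["ee_pos"],o["tcp_rot"],o["time"],o["q"].round(2))
E
```

```text
[0.72125174 0.30065564 0.23676457] [-1.79860734e+02  1.06156740e-01  1.13228471e+02] 7.3833 [ 2.267e+01  4.861e+01  7.068e+01  1.122e+02 -1.100e-01  8.944e+01]
```

Tool is vertical again. Go above the brush.

In the tool's units: -18.6 cm / 80 = -0.2325, -10.3 cm / 80 = -0.1288, 0.578 rad / 6.2832 = 0.092.

Request:
{"method": "servo_tool", "body": {
  "moves": [
    [-0.2325,-0.1288,-0.0963,0.092],
    [-0.2325,-0.1288,-0.0963,0.092],
    [-0.2325,-0.1288,-0.0963,0.092],
    [-0.2325,-0.1288,-0.0963,0.092],
    [-0.2325,-0.1288,-0.0963,0.092],
    [-0.2325,-0.1288,-0.0963,0.092],
    [-0.2325,-0.1288,-0.0963,0.092],
    [-0.2325,-0.1288,-0.0963,0.092],
    [-0.2325,-0.1288,-0.0963,0.092]
  ]
}}

```text
time: 8.13
ee_pos: [0.5281, 0.1944, 0.156]
tcp_rot: [-179.4, -0.2, 146.3]
wrist_force: [0.1, -0.8, -0.3]
opening: 0.0853
grasp_force: 0.0
```

```bash
python3 - <<'E'
from h import *
C,im=snap("wrist","brush")
o=get_obs();print(o["ee_pos"],o["tcp_rot"],o["time"])
for c in (blobs(im,(0,150,80),(6,255,255),60)+blobs(im,(174,150,80),(179,255,255),60))[:5]: print("red",rect(C,c,.100),c[:,0].mean(0),cv2.boundingRect(c))
for c in blobs(im,(105,120,60),(128,255,255),60): print("blue",rect(C,c,.066),c[:,0].mean(0))
E
```

```text
[0.53172186 0.19604112 0.15861601] [-1.79696950e+02 -2.46475361e-02  1.46303156e+02] 8.1833
red (array([526.5, 203.9], dtype=float32), np.float32(146.0), np.float32(153.1), np.float32(20.2)) [264.78823529 187.84      ] (251, 91, 29, 199)
red (array([561.2, 369.7], dtype=float32), np.float32(56.4), np.float32(6.7), np.float32(5.7)) [503.75862069 112.27586207] (499, 108, 11, 10)
blue (array([502.4, 198. ], dtype=float32), np.float32(165.8), np.float32(32.9), np.float32(30.3)) [238.85714286 164.99206349]
blue (array([556.5, 218.5], dtype=float32), np.float32(146.0), np.float32(117.9), np.float32(37.0)) [294.50482315 210.4437299 ]
```

View pics/brush.png

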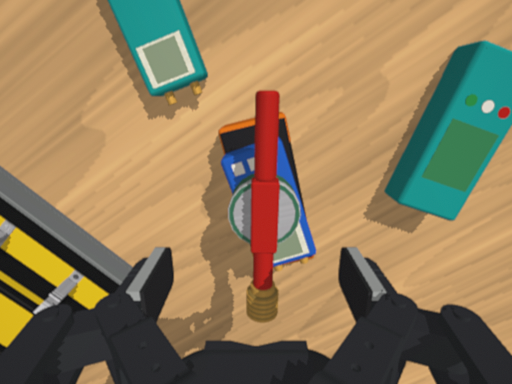

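The grip spans rows 180–252 at column 264, centred between the fingers. Descend.

In the tool's units: -5.5 cm / 80 = -0.0688, -5 cm / 80 = -0.0625.

Request:
{"method": "servo_tool", "body": {
  "moves": [
    [0.0025,0,-0.025,0],
    [0.0025,0,-0.05,0],
    [0.0025,0,-0.0625,0],
    [0.0025,0,-0.0688,0],
    [0.0025,0,-0.0688,0],
    [0.0025,0,-0.0688,0],
    [0.0025,0,-0.0688,0]
  ]
}}

```text
time: 8.77
ee_pos: [0.5379, 0.198, 0.1063]
tcp_rot: [-179.9, 0.2, 146.3]
wrist_force: [-0.3, -0.2, 0.4]
opening: 0.0854
grasp_force: 0.0
```

In the tool's units: -1.15 cm / 80 = -0.0144, -0.6 cm / 80 = -0.0075.

Request:
{"method": "servo_tool", "body": {
  "moves": [
    [0,0,-0.0075,0],
    [0,0,-0.0144,0],
    [0,0,-0.0144,0],
    [0,0,-0.0144,0]
  ]
}}

```text
time: 9.1
ee_pos: [0.5369, 0.1975, 0.0932]
tcp_rot: [-179.8, 0.1, 146.3]
wrist_force: [0.5, 0.7, 0.1]
opening: 0.0855
grasp_force: 0.0
```

Request:
{"method": "servo_tool", "body": {
  "moves": [
    [0,0,0,0],
    [0,0,0,0],
    [0,0,0,0],
    [0,0,0,0],
    [0,0,0,0],
    [0,0,0,0],
    [0,0,0,0],
    [0,0,0,0],
    [0,0,0,0],
    [0,0,0,0]
  ],
  "claw": 1,
  "force": 60
}}

```text
time: 9.93
ee_pos: [0.5374, 0.1978, 0.094]
tcp_rot: [-179.9, 0.1, 146.3]
wrist_force: [0.0, -0.6, 4.9]
opening: 0.0185
grasp_force: 59.3
```

In the tool's units: -26.2 cm / 80 = -0.3275, -6.9 cm / 80 = -0.0863, 0.798 rad / 6.2832 = 0.127.

Request:
{"method": "servo_tool", "body": {
  "moves": [
    [0,0,0.0063,0],
    [0,0,0.0188,0],
    [0,0,0.05,0],
    [0,0,0.0875,0],
    [0,0,0.0875,0],
    [-0.0863,-0.3275,0.0875,0.127],
    [-0.0863,-0.3275,0.0875,0.127],
    [-0.0863,-0.3275,0.0875,0.127],
    [-0.0863,-0.3275,0.0875,0.127],
    [-0.0863,-0.3275,0.0875,0.127],
    [-0.0863,-0.3275,0.0875,0.127],
    [-0.0863,-0.3275,0.0875,0.127],
    [-0.0863,-0.3275,0.0875,0.127],
    [-0.0863,-0.3275,0.0875,0.127],
    [-0.0863,-0.3275,0.0875,0.127],
    [-0.0863,-0.3275,0.0875,0.127]
  ]
}}

```text
time: 11.27
ee_pos: [0.4685, -0.0635, 0.1638]
tcp_rot: [-179.9, 0.1, -168.0]
wrist_force: [-0.4, 0.8, 0.1]
opening: 0.0188
grasp_force: 58.9
```

```bash
python3 - <<'E'
from h import *
C,im=snap("wrist","place_b")
o=get_obs();print(o["ee_pos"],o["tcp_rot"],o["time"],o["grasp_force"],o["opening"],o["wrist_force"])
hz=o["ee_pos"][2]
for c in (blobs(im,(0,150,80),(6,255,255),60)+blobs(im,(174,150,80),(179,255,255),60))[:3]: print("red",rect(C,c,hz+.0055),c[:,0].mean(0),cv2.boundingRect(c))
for c in blobs(im,(20,170,120),(34,255,255),300)[:6]: print("yellow",rect(C,c,.017),c[:,0].mean(0),cv2.boundingRect(c))
E
```

```text
[ 0.46850183 -0.06329534  0.16373525] [-1.79888250e+02  1.07065927e-01 -1.67903758e+02] 11.3167 58.94766390323639 0.018523148049293107 [ 0.35382281 -0.41494478 -1.73310568]
red (array([456.6, -65.8], dtype=float32), np.float32(12.2), np.float32(154.0), np.float32(21.7)) [255.56902357 208.15151515] (235, 74, 42, 272)
yellow (array([ 491.4, -160. ], dtype=float32), np.float32(12.0), np.float32(168.7), np.float32(78.7)) [159.49782609 167.74565217] (111, 92, 92, 158)
yellow (array([ 511.6, -257.5], dtype=float32), np.float32(2.1), np.float32(70.5), np.float32(67.7)) [ 64.80213904 175.95721925] (32, 143, 67, 66)
yellow (array([ 563.7, -317.8], dtype=float32), np.float32(176.2), np.float32(70.3), np.float32(17.2)) [  4.4351145  211.32061069] (0, 179, 17, 59)
```

View pics/place_b.png

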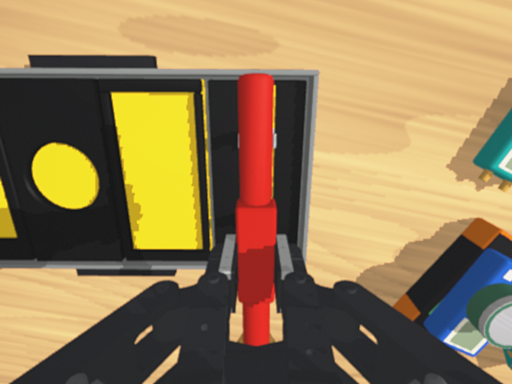

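Brush is held straight, aligned over the clip module (handle at column 256, clips visible at (256,140)); shift 1 mm in y and descend.

In the tool's units: -10.8 cm / 80 = -0.135, -10.5 cm / 80 = -0.1313.

Request:
{"method": "servo_tool", "body": {
  "moves": [
    [0.0013,-0.0013,-0.0375,0],
    [0.0013,-0.0013,-0.075,0],
    [0.0013,-0.0013,-0.1125,0],
    [0.0013,-0.0013,-0.125,0],
    [0.0013,-0.0013,-0.1313,0],
    [0.0013,-0.0013,-0.135,0],
    [0.0013,-0.0013,-0.135,0]
  ]
}}

```text
time: 11.9
ee_pos: [0.4698, -0.065, 0.0566]
tcp_rot: [-179.9, 0.2, -167.9]
wrist_force: [-0.9, -0.7, -0.7]
opening: 0.0186
grasp_force: 59.0
```

In the tool's units: -1.2 cm / 80 = -0.015, -0.9 cm / 80 = -0.0113.

Request:
{"method": "servo_tool", "body": {
  "moves": [
    [0,0,-0.0038,0],
    [0,0,-0.0075,0],
    [0,0,-0.0113,0],
    [0,0,-0.015,0],
    [0,0,-0.015,0],
    [0,0,-0.015,0]
  ]
}}

```text
time: 12.4
ee_pos: [0.4698, -0.0646, 0.0441]
tcp_rot: [-180.0, 0.2, -167.9]
wrist_force: [0.5, 4.6, -0.1]
opening: 0.0185
grasp_force: 59.1
```

In the tool's units: -0.6 cm / 80 = -0.0075, -0.4 cm / 80 = -0.005.

Request:
{"method": "servo_tool", "body": {
  "moves": [
    [0,0.0009,-0.0025,0],
    [0,0.0009,-0.005,0],
    [0,0.0009,-0.0075,0],
    [0,0.0009,-0.0075,0],
    [0,0.0009,-0.0075,0]
  ],
  "force": 100
}}

```text
time: 12.82
ee_pos: [0.4689, -0.0643, 0.037]
tcp_rot: [-179.9, 0.1, -167.9]
wrist_force: [1.2, 4.4, -2.3]
opening: 0.0174
grasp_force: 98.6
```

Request:
{"method": "servo_tool", "body": {
  "moves": [
    [0,0,-0.0025,0],
    [0,0,-0.005,0],
    [0,0,-0.0063,0],
    [0,0,-0.0063,0],
    [0,0,-0.0063,0]
  ]
}}

```text
time: 13.23
ee_pos: [0.4689, -0.0649, 0.033]
tcp_rot: [-179.9, 0.1, -167.9]
wrist_force: [-3.6, 3.1, 7.4]
opening: 0.0173
grasp_force: 100.0
```

In the tool's units: -0.2 cm / 80 = -0.0025, -0.1 cm / 80 = -0.0013.

Request:
{"method": "servo_tool", "body": {
  "moves": [
    [0,0,-0.0013,0],
    [0,0,-0.0025,0],
    [0,0,-0.0025,0],
    [0,0,-0.0025,0]
  ]
}}

```text
time: 13.57
ee_pos: [0.469, -0.0649, 0.0328]
tcp_rot: [-179.8, 0.1, -168.0]
wrist_force: [-11.2, 3.2, 25.1]
opening: 0.0173
grasp_force: 102.2
```

Home (firm stop). Relax and release with partial opening, then rise and look.

In the tool's units: 0.2 cm / 80 = 0.0025.

Request:
{"method": "servo_tool", "body": {
  "moves": [
    [0,0,0.0025,0],
    [0,0,0.0025,0]
  ]
}}

```text
time: 13.73
ee_pos: [0.4691, -0.065, 0.033]
tcp_rot: [-179.8, 0.1, -168.0]
wrist_force: [-5.6, 2.4, 8.5]
opening: 0.0173
grasp_force: 100.2
```

In the tool's units: 17 cm / 80 = 0.2125, 13 cm / 80 = 0.1625.

Request:
{"method": "servo_tool", "body": {
  "moves": [
    [0,0,0,0],
    [0,0,0,0],
    [0,0,0,0],
    [0,0,0,0],
    [0,0,0,0],
    [0,0,0.025,0],
    [0,0,0.0625,0],
    [0,0,0.1125,0],
    [0,0,0.1625,0],
    [0,0,0.2125,0],
    [0,0,0.2125,0],
    [0,0,0.2125,0]
  ],
  "claw": 0.45,
  "force": 60
}}

```text
time: 14.73
ee_pos: [0.4704, -0.0648, 0.205]
tcp_rot: [-179.8, 0.3, -167.9]
wrist_force: [-0.0, -0.7, -1.3]
opening: 0.0469
grasp_force: 0.0
```

```bash
python3 - <<'E'
from h import *
C,im=snap("wrist","b_in")
o=get_obs();print(o["ee_pos"],o["tcp_rot"],o["time"],o["opening"])
for c in (blobs(im,(0,150,80),(6,255,255),60)+blobs(im,(174,150,80),(179,255,255),60))[:3]: print("red",rect(C,c,.039),c[:,0].mean(0),cv2.boundingRect(c))
for c in blobs(im,(20,170,120),(34,255,255),300)[:6]: print("yellow",rect(C,c,.019),c[:,0].mean(0),cv2.boundingRect(c))
E
```

```text
[ 0.46960667 -0.06472818  0.2031063 ] [-1.79847025e+02  1.76958364e-01 -1.67939190e+02] 14.7833 0.04754783919577533
red (array([455.2, -67.8], dtype=float32), np.float32(11.6), np.float32(150.9), np.float32(18.3)) [256.90301003 150.97324415] (248, 82, 18, 139)
yellow (array([ 490.5, -159.8], dtype=float32), np.float32(11.7), np.float32(167.0), np.float32(78.7)) [172.42961165 158.30097087] (131, 90, 79, 141)
yellow (array([ 529.6, -348.7], dtype=float32), np.float32(11.0), np.float32(140.5), np.float32(56.2)) [ 15.66211604 166.29010239] (0, 102, 45, 118)
yellow (array([ 511. , -255.7], dtype=float32), np.float32(51.5), np.float32(71.0), np.float32(67.4)) [ 88.8253012  164.35542169] (59, 134, 60, 61)
yellow (array([469.2, -50.3], dtype=float32), np.float32(13.2), np.float32(68.5), np.float32(10.2)) [269.19047619 166.46825397] (264, 138, 10, 58)
yellow (array([397.6, -65.3], dtype=float32), np.float32(12.7), np.float32(38.5), np.float32(10.7)) [269.53846154 101.7032967 ] (265, 83, 11, 38)
```

View pics/b_in.png

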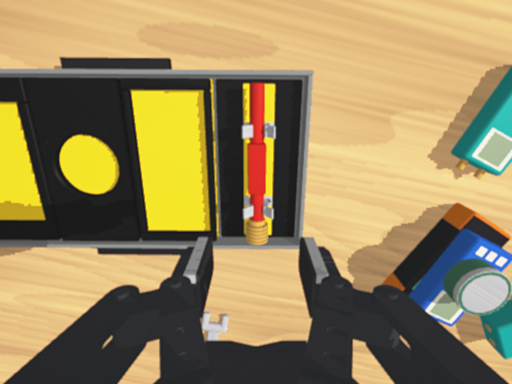

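Brush sits in both clips (257,130)/(257,208). Next, view the tin from above.

In the tool's units: 26.6 cm / 80 = 0.3325, 4.9 cm / 80 = 0.0613, -0.454 rad / 6.2832 = -0.0723.

Request:
{"method": "servo_tool", "body": {
  "moves": [
    [0.0613,0.3325,0.0463,-0.0723],
    [0.0613,0.3325,0.0463,-0.0723],
    [0.0613,0.3325,0.0463,-0.0723],
    [0.0613,0.3325,0.0463,-0.0723],
    [0.0613,0.3325,0.0463,-0.0723],
    [0.0613,0.3325,0.0463,-0.0723],
    [0.0613,0.3325,0.0463,-0.0723],
    [0.0613,0.3325,0.0463,-0.0723],
    [0.0613,0.3325,0.0463,-0.0723],
    [0.0613,0.3325,0.0463,-0.0723],
    [0.0613,0.3325,0.0463,-0.0723]
  ],
  "claw": 0
}}

```text
time: 15.7
ee_pos: [0.5178, 0.2002, 0.2387]
tcp_rot: [-179.8, 0.0, 166.0]
wrist_force: [0.2, -0.1, -0.2]
opening: 0.0857
grasp_force: 0.0
```

```bash
python3 - <<'E'
from h import *
C,im=snap("wrist","pile4")
o=get_obs();print(o["ee_pos"],o["tcp_rot"],o["time"],o["opening"])
for c in blobs(im,(105,120,50),(128,255,255),60)[:4]: print("blue",rect(C,c,.066),c[:,0].mean(0),cv2.boundingRect(c))
for c in blobs(im,(50,60,30),(85,255,255),20)[:4]: print("green",rect(C,c,.092),c[:,0].mean(0),cv2.boundingRect(c))
for c in blobs(im,(7,170,120),(14,255,255),40)[:4]: print("orange",rect(C,c,.038),c[:,0].mean(0))
cv2.imwrite("pics/pile4.png",cv2.resize(im[80:280,140:380],None,fx=3,fy=3,interpolation=cv2.INTER_CUBIC)[:,:,::-1])
E
```

```text
[0.51794294 0.20004342 0.23910503] [-1.79837529e+02  6.32058876e-02  1.65964437e+02] 15.75 0.08537694084899272
blue (array([512.5, 207.4], dtype=float32), np.float32(74.8), np.float32(53.0), np.float32(48.9)) [262.73333333 158.89090909] (237, 142, 49, 44)
blue (array([579. , 188.1], dtype=float32), np.float32(76.1), np.float32(53.7), np.float32(44.2)) [260.41621622 226.55135135] (236, 203, 46, 35)
green (array([537.7, 196.4], dtype=float32), np.float32(164.5), np.float32(52.8), np.float32(52.1)) [256.05797101 194.18115942] (232, 170, 50, 48)
green (array([581.2, 340.9], dtype=float32), np.float32(127.2), np.float32(48.4), np.float32(39.3)) [398.05982906 199.98290598] (370, 173, 57, 54)
green (array([546.5, 363.3], dtype=float32), np.float32(175.8), np.float32(8.9), np.float32(8.1)) [417.16 164.88] (413, 161, 9, 9)
orange (array([477. , 222.8], dtype=float32), np.float32(68.4), np.float32(60.4), np.float32(8.1)) [265.97222222 126.24074074]
```

View pics/pile4.png

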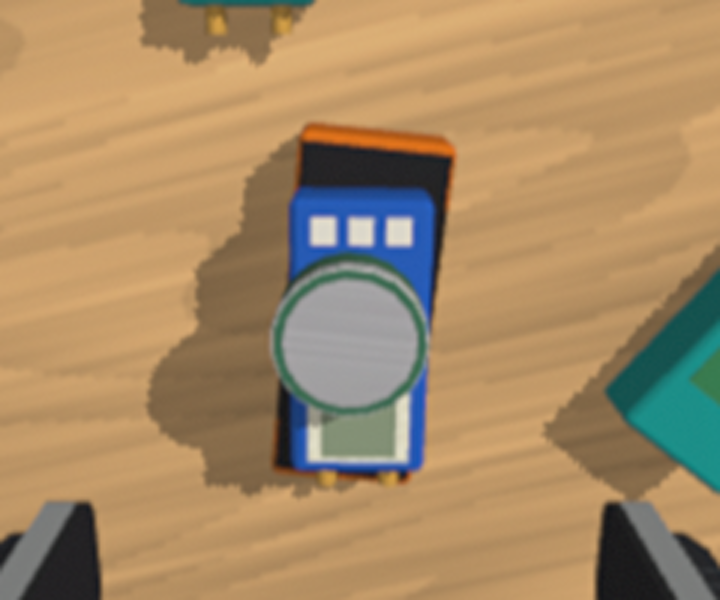

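Tin rim circle centred at crop (350,333), on the manometer; analyser below rotated slightly. Descend to tin.

In the tool's units: -14.5 cm / 80 = -0.1813, -14 cm / 80 = -0.175.

Request:
{"method": "servo_tool", "body": {
  "moves": [
    [0.025,-0.005,-0.05,0],
    [0.025,-0.005,-0.1,0],
    [0.025,-0.005,-0.15,0],
    [0.025,-0.005,-0.175,0],
    [0.025,-0.005,-0.1813,0],
    [0.025,-0.005,-0.1813,0],
    [0.025,-0.005,-0.1813,0]
  ]
}}

```text
time: 16.33
ee_pos: [0.5388, 0.1969, 0.0964]
tcp_rot: [-179.9, 0.2, 166.0]
wrist_force: [0.9, 0.1, 0.5]
opening: 0.0856
grasp_force: 0.0
```

In the tool's units: -2.6 cm / 80 = -0.0325, -2.4 cm / 80 = -0.03.

Request:
{"method": "servo_tool", "body": {
  "moves": [
    [0,0,-0.01,0],
    [0,0,-0.02,0],
    [0,0,-0.03,0],
    [0,0,-0.0325,0],
    [0,0,-0.0325,0],
    [0,0,-0.0325,0]
  ]
}}

```text
time: 16.83
ee_pos: [0.5381, 0.1974, 0.0686]
tcp_rot: [-179.9, 0.1, 166.1]
wrist_force: [0.2, -0.2, 0.3]
opening: 0.0853
grasp_force: 0.0
```

Request:
{"method": "servo_tool", "body": {
  "moves": [
    [0,0,0,0],
    [0,0,0,0],
    [0,0,0,0],
    [0,0,0,0],
    [0,0,0,0],
    [0,0,0,0],
    [0,0,0,0],
    [0,0,0,0]
  ],
  "claw": 1,
  "force": 35
}}

```text
time: 17.5
ee_pos: [0.5385, 0.1974, 0.0693]
tcp_rot: [-179.9, 0.2, 166.0]
wrist_force: [-0.5, -0.3, 5.8]
opening: 0.0535
grasp_force: 37.4
```

Tips would be slightly below foam-top height at placement; regrip 3.5 mm higher.

In the tool's units: 0.35 cm / 80 = 0.0044.

Request:
{"method": "servo_tool", "body": {
  "moves": [
    [0,0,0,0],
    [0,0,0,0],
    [0,0,0,0],
    [0,0,0.0044,0],
    [0,0,0.0044,0],
    [0,0,0.0044,0]
  ],
  "claw": 0.2
}}

```text
time: 18.0
ee_pos: [0.5383, 0.1974, 0.0724]
tcp_rot: [-179.9, 0.1, 166.0]
wrist_force: [-0.2, -0.2, 1.0]
opening: 0.0683
grasp_force: 0.0
```

Request:
{"method": "servo_tool", "body": {
  "moves": [
    [0,0,0,0],
    [0,0,0,0],
    [0,0,0,0],
    [0,0,0,0],
    [0,0,0,0],
    [0,0,0,0],
    [0,0,0,0]
  ],
  "claw": 1,
  "force": 40
}}

```text
time: 18.58
ee_pos: [0.5384, 0.1975, 0.0725]
tcp_rot: [-179.9, 0.1, 166.1]
wrist_force: [-0.9, 0.2, 5.6]
opening: 0.0534
grasp_force: 42.6
```

In the tool's units: 8 cm / 80 = 0.1, 4 cm / 80 = 0.05.

Request:
{"method": "servo_tool", "body": {
  "moves": [
    [0,0,0.0038,0],
    [0,0,0.01,0],
    [0,0,0.025,0],
    [0,0,0.05,0],
    [0,0,0.1,0],
    [0,0,0.1,0],
    [0,0,0.1,0]
  ]
}}

```text
time: 19.17
ee_pos: [0.5394, 0.1978, 0.1555]
tcp_rot: [180.0, 0.3, 166.0]
wrist_force: [0.7, 0.4, -1.5]
opening: 0.0531
grasp_force: 42.7
```

In the tool's units: -45.2 cm / 80 = -0.565, -2.7 cm / 80 = -0.0338, 0.45 rad / 6.2832 = 0.0716.

Request:
{"method": "servo_tool", "body": {
  "moves": [
    [-0.0338,-0.565,0,0.0716],
    [-0.0338,-0.565,0,0.0716],
    [-0.0338,-0.565,0,0.0716],
    [-0.0338,-0.565,0,0.0716],
    [-0.0338,-0.565,0,0.0716],
    [-0.0338,-0.565,0,0.0716],
    [-0.0338,-0.565,0,0.0716],
    [-0.0338,-0.565,0,0.0716],
    [-0.0338,-0.565,0,0.0716],
    [-0.0338,-0.565,0,0.0716],
    [-0.0338,-0.565,0,0.0716],
    [-0.0338,-0.565,0,0.0716],
    [-0.0338,-0.565,0,0.0716],
    [-0.0338,-0.565,0,0.0716]
  ]
}}

```text
time: 20.33
ee_pos: [0.5107, -0.2545, 0.1514]
tcp_rot: [-179.9, 0.0, -168.2]
wrist_force: [0.4, 0.7, -1.4]
opening: 0.0534
grasp_force: 42.8
```

```bash
python3 - <<'E'
from h import *
C,im=snap("wrist","tin_over")
o=get_obs();print(o["ee_pos"],o["tcp_rot"],o["time"],o["opening"],o["grasp_force"])
for c in blobs(im,(20,170,120),(34,255,255),300)[:6]: print("yellow",rect(C,c,.019),c[:,0].mean(0),cv2.boundingRect(c))
E
```

```text
[ 0.51095828 -0.25385511  0.15164059] [-1.79933674e+02  5.79106009e-02 -1.68149262e+02] 20.3833 0.05347344245200132 42.79999315738678
yellow (array([ 490. , -158.1], dtype=float32), np.float32(11.8), np.float32(166.5), np.float32(78.1)) [357.74200426 166.50319829] (312, 90, 98, 164)
yellow (array([ 530.2, -351.6], dtype=float32), np.float32(11.6), np.float32(140.5), np.float32(70.3)) [154.2622549  170.79901961] (110, 105, 85, 138)
yellow (array([ 505.1, -256. ], dtype=float32), np.float32(101.8), np.float32(70.7), np.float32(59.0)) [255.33165829 174.81909548] (220, 144, 72, 59)
yellow (array([470.6, -70.8], dtype=float32), np.float32(11.9), np.float32(72.8), np.float32(23.0)) [444.86096257 176.99465241] (428, 141, 38, 72)
yellow (array([402.5, -85.1], dtype=float32), np.float32(12.3), np.float32(38.6), np.float32(22.6)) [462.20740741 103.83703704] (446, 82, 34, 45)
yellow (array([539.4, -56.6], dtype=float32), np.float32(11.3), np.float32(38.2), np.float32(22.6)) [429.92222222 241.62222222] (419, 225, 26, 33)
```

View pics/tin_over.png

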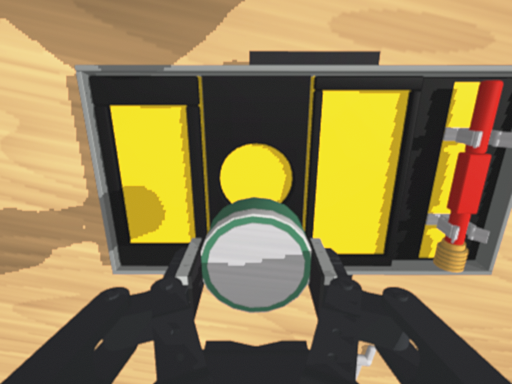

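Tin level in the fingers above its round pocket (256,175). Lower it.

In the tool's units: -11.8 cm / 80 = -0.1475, -11.3 cm / 80 = -0.1413.

Request:
{"method": "servo_tool", "body": {
  "moves": [
    [0,-0.0013,-0.0375,0],
    [0,-0.0013,-0.075,0],
    [0,-0.0013,-0.1125,0],
    [0,-0.0013,-0.1313,0],
    [0,-0.0013,-0.1413,0],
    [0,-0.0013,-0.1475,0],
    [0,-0.0013,-0.1475,0],
    [0,-0.0013,-0.1475,0]
  ]
}}

```text
time: 21.05
ee_pos: [0.5119, -0.2554, 0.0353]
tcp_rot: [-179.8, 0.2, -168.1]
wrist_force: [0.2, 0.2, -1.3]
opening: 0.0535
grasp_force: 42.9
```

In the tool's units: -0.75 cm / 80 = -0.0094, -0.7 cm / 80 = -0.0088.

Request:
{"method": "servo_tool", "body": {
  "moves": [
    [0,0,-0.0019,0],
    [0,0,-0.0038,0],
    [0,0,-0.0056,0],
    [0,0,-0.0075,0],
    [0,0,-0.0088,0],
    [0,0,-0.0094,0],
    [0,0,-0.0094,0]
  ]
}}

```text
time: 21.63
ee_pos: [0.5111, -0.2556, 0.0265]
tcp_rot: [-179.9, 0.1, -168.2]
wrist_force: [-0.2, -0.2, -1.8]
opening: 0.0532
grasp_force: 42.9
```

In the tool's units: -0.3 cm / 80 = -0.0038, -0.2 cm / 80 = -0.0025.

Request:
{"method": "servo_tool", "body": {
  "moves": [
    [0,0,-0.0013,0],
    [0,0,-0.0025,0],
    [0,0,-0.0038,0],
    [0,0,-0.0038,0]
  ]
}}

```text
time: 21.97
ee_pos: [0.5112, -0.2557, 0.0236]
tcp_rot: [-179.9, 0.1, -168.2]
wrist_force: [-1.1, 0.6, -0.1]
opening: 0.0535
grasp_force: 42.8
```

In the tool's units: -0.08 cm / 80 = -0.001, -0.04 cm / 80 = -0.0005.

Request:
{"method": "servo_tool", "body": {
  "moves": [
    [0,0,-0.0005,0],
    [0,0,-0.001,0],
    [0,0,-0.001,0]
  ]
}}

```text
time: 22.22
ee_pos: [0.5112, -0.2556, 0.0235]
tcp_rot: [-179.9, 0.1, -168.2]
wrist_force: [-2.7, 1.2, 5.6]
opening: 0.0532
grasp_force: 43.6
```

In the tool's units: 21 cm / 80 = 0.2625, 17 cm / 80 = 0.2125.

Request:
{"method": "servo_tool", "body": {
  "moves": [
    [0,0,0,0],
    [0,0,0,0],
    [0,0,0,0],
    [0,0,0.0063,0],
    [0,0,0.025,0],
    [0,0,0.0625,0],
    [0,0,0.1125,0],
    [0,0,0.1625,0],
    [0,0,0.2125,0],
    [0,0,0.2625,0],
    [0,0,0.2625,0],
    [0,0,0.2625,0]
  ],
  "claw": 0.15
}}

```text
time: 23.22
ee_pos: [0.5121, -0.2561, 0.236]
tcp_rot: [-179.7, 0.3, -168.2]
wrist_force: [-0.0, -0.1, -0.6]
opening: 0.0725
grasp_force: 0.0
```

```bash
python3 - <<'E'
from h import *
C,im=snap("wrist","tin_in")
o=get_obs();print(o["ee_pos"],o["tcp_rot"],o["time"],o["opening"],o["grasp_force"])
for c in blobs(im,(50,60,20),(85,255,255),20)[:4]: print("green",rect(C,c,.043),c[:,0].mean(0),cv2.boundingRect(c))
for c in blobs(im,(20,170,120),(34,255,255),300)[:6]: print("yellow",rect(C,c,.019),c[:,0].mean(0),cv2.boundingRect(c))
E
```

```text
[ 0.51152812 -0.25580528  0.23366154] [-1.79818688e+02  1.79734283e-01 -1.68164608e+02] 23.2667 0.0726615874639965 0.0
green (array([ 511.5, -255.7], dtype=float32), np.float32(101.9), np.float32(52.4), np.float32(52.3)) [256.75396825 163.82539683] (235, 142, 45, 44)
yellow (array([ 490.8, -158.4], dtype=float32), np.float32(11.8), np.float32(167.7), np.float32(78.6)) [336.5104712  152.68848168] (302, 89, 74, 132)
yellow (array([ 530.4, -351.7], dtype=float32), np.float32(11.8), np.float32(141.4), np.float32(70.7)) [179.30769231 153.90153846] (146, 100, 65, 111)
yellow (array([471.4, -72. ], dtype=float32), np.float32(11.9), np.float32(73.1), np.float32(19.4)) [405.43356643 157.47552448] (395, 129, 24, 58)
yellow (array([402.9, -86.4], dtype=float32), np.float32(12.1), np.float32(38.4), np.float32(19.8)) [416.32323232  99.82828283] (406, 83, 22, 35)
yellow (array([ 501.5, -255.6], dtype=float32), np.float32(95.5), np.float32(71.0), np.float32(53.9)) [258.62189055 148.88557214] (230, 130, 57, 46)
```

Tin is in. Now the manometer.

In the tool's units: 45.7 cm / 80 = 0.5713, 0.8 cm / 80 = 0.01, -0.459 rad / 6.2832 = -0.0731.

Request:
{"method": "servo_tool", "body": {
  "moves": [
    [0.01,0.5713,-0.0063,-0.0731],
    [0.01,0.5713,-0.0063,-0.0731],
    [0.01,0.5713,-0.0063,-0.0731],
    [0.01,0.5713,-0.0063,-0.0731],
    [0.01,0.5713,-0.0063,-0.0731],
    [0.01,0.5713,-0.0063,-0.0731],
    [0.01,0.5713,-0.0063,-0.0731],
    [0.01,0.5713,-0.0063,-0.0731],
    [0.01,0.5713,-0.0063,-0.0731],
    [0.01,0.5713,-0.0063,-0.0731],
    [0.01,0.5713,-0.0063,-0.0731],
    [0.01,0.5713,-0.0063,-0.0731],
    [0.01,0.5713,-0.0063,-0.0731],
    [0.01,0.5713,-0.0063,-0.0731],
    [0.01,0.5713,-0.0063,-0.0731]
  ],
  "claw": 0
}}

```text
time: 24.52
ee_pos: [0.519, 0.2003, 0.2271]
tcp_rot: [-179.8, 0.0, 165.5]
wrist_force: [-0.4, 0.5, 1.3]
opening: 0.0856
grasp_force: 0.0
```

```bash
python3 - <<'E'
from h import *
C,im=snap("wrist","pile5")
o=get_obs();print(o["ee_pos"],o["tcp_rot"],o["time"],o["opening"])
for c in blobs(im,(105,120,50),(128,255,255),60)[:4]: print("blue",rect(C,c,.066),c[:,0].mean(0),cv2.boundingRect(c))
for c in blobs(im,(7,170,120),(14,255,255),40)[:4]: print("orange",rect(C,c,.038),c[:,0].mean(0))
cv2.imwrite("pics/pile5.png",cv2.resize(im[80:280,140:380],None,fx=3,fy=3,interpolation=cv2.INTER_CUBIC)[:,:,::-1])
E
```

```text
[0.51914142 0.2000218  0.227443  ] [-1.79841605e+02  7.18321997e-02  1.65449696e+02] 24.5667 0.08507453387187647
blue (array([544.5, 197.9], dtype=float32), np.float32(163.9), np.float32(115.3), np.float32(54.2)) [259.3032491  190.90613718] (235, 143, 51, 99)
orange (array([477.6, 223.4], dtype=float32), np.float32(62.7), np.float32(60.8), np.float32(12.8)) [268.         127.01639344]
```

View pics/pile5.png

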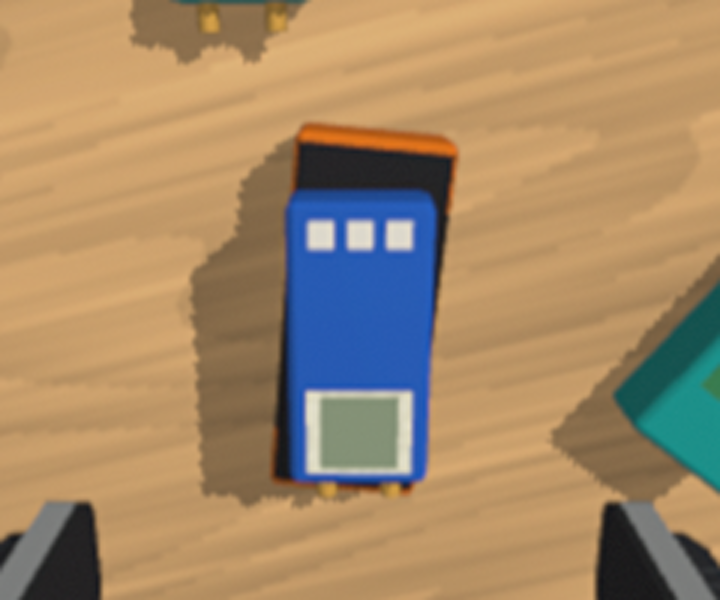

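Manometer is fully visible: box from (290,190) to (425,480) in the crop, ports at the lower end. Grip it across.

In the tool's units: -18.1 cm / 80 = -0.2263, 2.7 cm / 80 = 0.0338, -0.022 rad / 6.2832 = -0.0035.

Request:
{"method": "servo_tool", "body": {
  "moves": [
    [0.0338,-0.0038,-0.05,-0.0035],
    [0.0338,-0.0038,-0.1,-0.0035],
    [0.0338,-0.0038,-0.15,-0.0035],
    [0.0338,-0.0038,-0.175,-0.0035],
    [0.0338,-0.0038,-0.1875,-0.0035],
    [0.0338,-0.0038,-0.2,-0.0035],
    [0.0338,-0.0038,-0.2125,-0.0035],
    [0.0338,-0.0038,-0.2213,-0.0035],
    [0.0338,-0.0038,-0.2263,-0.0035],
    [0.0338,-0.0038,-0.2263,-0.0035],
    [0.0338,-0.0038,-0.2263,-0.0035]
  ]
}}

```text
time: 25.48
ee_pos: [0.5465, 0.1985, 0.0476]
tcp_rot: [-179.9, 0.2, 164.3]
wrist_force: [-0.9, 0.5, 0.2]
opening: 0.0853
grasp_force: 0.0
```

Request:
{"method": "servo_tool", "body": {
  "moves": [
    [0,0,0,0],
    [0,0,0,0],
    [0,0,0,0],
    [0,0,0,0],
    [0,0,0,0],
    [0,0,0,0],
    [0,0,0,0],
    [0,0,0,0],
    [0,0,0,0]
  ],
  "claw": 1,
  "force": 50
}}

```text
time: 26.23
ee_pos: [0.5466, 0.1985, 0.0477]
tcp_rot: [-179.9, 0.2, 164.3]
wrist_force: [-0.7, -0.5, 5.3]
opening: 0.0528
grasp_force: 54.0
```

In the tool's units: 1 cm / 80 = 0.0125, 0.5 cm / 80 = 0.0063.

Request:
{"method": "servo_tool", "body": {
  "moves": [
    [0,0,0.0025,0],
    [0,0,0.0063,0],
    [0,0,0.0125,0],
    [0,0,0.0125,0]
  ]
}}

```text
time: 26.57
ee_pos: [0.5464, 0.1985, 0.0577]
tcp_rot: [-179.9, 0.1, 164.3]
wrist_force: [-0.1, -0.2, -1.5]
opening: 0.0527
grasp_force: 53.2
```

In the tool's units: -55.1 cm / 80 = -0.6888, -2.1 cm / 80 = -0.0263, 0.482 rad / 6.2832 = 0.0767.

Request:
{"method": "servo_tool", "body": {
  "moves": [
    [0,0,0.0375,0],
    [0,0,0.075,0],
    [0,0,0.1125,0],
    [-0.0263,-0.6888,0.1125,0.0767],
    [-0.0263,-0.6888,0.1125,0.0767],
    [-0.0263,-0.6888,0.1125,0.0767],
    [-0.0263,-0.6888,0.1125,0.0767],
    [-0.0263,-0.6888,0.1125,0.0767],
    [-0.0263,-0.6888,0.1125,0.0767],
    [-0.0263,-0.6888,0.1125,0.0767],
    [-0.0263,-0.6888,0.1125,0.0767],
    [-0.0263,-0.6888,0.1125,0.0767],
    [-0.0263,-0.6888,0.1125,0.0767],
    [-0.0263,-0.6888,0.1125,0.0767],
    [-0.0263,-0.6888,0.1125,0.0767],
    [-0.0263,-0.6888,0.1125,0.0767],
    [-0.0263,-0.6888,0.1125,0.0767],
    [-0.0263,-0.6888,0.1125,0.0767],
    [-0.0263,-0.6888,0.1125,0.0767],
    [-0.0263,-0.6888,0.1125,0.0767]
  ]
}}

```text
time: 28.23
ee_pos: [0.5251, -0.3522, 0.1466]
tcp_rot: [-179.9, 0.1, -168.1]
wrist_force: [-0.2, -0.0, -1.6]
opening: 0.0526
grasp_force: 53.8
```

```bash
python3 - <<'E'
from h import *
C,im=snap("wrist","mano_over")
o=get_obs();print(o["ee_pos"],o["tcp_rot"],o["time"],o["opening"],o["grasp_force"],o["wrist_force"])
zt=o["ee_pos"][2]+.0183
for c in blobs(im,(105,120,50),(128,255,255),60)[:4]: print("blue",rect(C,c,zt),c[:,0].mean(0),cv2.boundingRect(c))
for c in blobs(im,(20,170,120),(34,255,255),300)[:6]: print("yellow",rect(C,c,.019),c[:,0].mean(0),cv2.boundingRect(c))
E
```

```text
[ 0.52528152 -0.35180624  0.14682463] [-1.79901369e+02  9.87625660e-02 -1.68068470e+02] 28.2833 0.052781729416209414 53.829047083854675 [ 0.60007515  0.33753363 -1.58775047]
blue (array([ 519.5, -353.2], dtype=float32), np.float32(12.0), np.float32(107.6), np.float32(53.0)) [256.29017857 248.23363095] (196, 146, 120, 196)
yellow (array([ 490. , -157.1], dtype=float32), np.float32(11.8), np.float32(167.4), np.float32(74.9)) [459.05579399 177.972103  ] (406, 97, 106, 165)
yellow (array([ 476.5, -362. ], dtype=float32), np.float32(101.9), np.float32(71.1), np.float32(30.8)) [255.93548387 128.71428571] (218, 112, 78, 35)
yellow (array([ 503.9, -263. ], dtype=float32), np.float32(143.7), np.float32(70.7), np.float32(48.0)) [347.80088496 174.45132743] (321, 151, 72, 66)
```

Aligned over the pocket (yaw 12°, lateral within 1 mm). Lower.

Request:
{"method": "servo_tool", "body": {
  "moves": [
    [0.0013,0,-0.0375,0],
    [0.0013,0,-0.075,0],
    [0.0013,0,-0.1125,0],
    [0.0013,0,-0.125,0],
    [0.0013,0,-0.1313,0],
    [0.0013,0,-0.135,0],
    [0.0013,0,-0.135,0],
    [0.0013,0,-0.135,0]
  ]
}}

```text
time: 28.95
ee_pos: [0.5271, -0.353, 0.0408]
tcp_rot: [-179.8, 0.2, -168.1]
wrist_force: [-1.3, 0.5, -2.6]
opening: 0.0527
grasp_force: 53.8
```

In the tool's units: -0.85 cm / 80 = -0.0106, -0.75 cm / 80 = -0.0094.

Request:
{"method": "servo_tool", "body": {
  "moves": [
    [0,0,-0.0019,0],
    [0,0,-0.0038,0],
    [0,0,-0.0056,0],
    [0,0,-0.0075,0],
    [0,0,-0.0094,0],
    [0,0,-0.0106,0],
    [0,0,-0.0106,0]
  ]
}}

```text
time: 29.53
ee_pos: [0.526, -0.3525, 0.0299]
tcp_rot: [-179.9, 0.1, -168.1]
wrist_force: [0.3, 0.2, -2.3]
opening: 0.0525
grasp_force: 53.8
```

In the tool's units: -0.35 cm / 80 = -0.0044, -0.3 cm / 80 = -0.0038.

Request:
{"method": "servo_tool", "body": {
  "moves": [
    [0,0,-0.0013,0],
    [0,0,-0.0025,0],
    [0,0,-0.0038,0],
    [0,0,-0.0044,0],
    [0,0,-0.0044,0],
    [0,0,-0.0044,0]
  ]
}}

```text
time: 30.03
ee_pos: [0.5262, -0.3526, 0.0269]
tcp_rot: [-179.9, 0.1, -168.1]
wrist_force: [-0.2, 0.5, -2.2]
opening: 0.0526
grasp_force: 53.8
```

In the tool's units: -0.1 cm / 80 = -0.0013, -0.05 cm / 80 = -0.0006.

Request:
{"method": "servo_tool", "body": {
  "moves": [
    [0,0,-0.0006,0],
    [0,0,-0.0013,0],
    [0,0,-0.0013,0],
    [0,0,-0.0013,0]
  ]
}}

```text
time: 30.37
ee_pos: [0.5262, -0.3527, 0.0268]
tcp_rot: [-179.9, 0.1, -168.1]
wrist_force: [-3.0, 2.3, 4.9]
opening: 0.0525
grasp_force: 54.7
```

In the tool's units: 20 cm / 80 = 0.25, 17 cm / 80 = 0.2125.

Request:
{"method": "servo_tool", "body": {
  "moves": [
    [0,0,0.0006,0],
    [0,0,0.0006,0],
    [0,0,0.0006,0],
    [0,0,0.0063,0],
    [0,0,0.025,0],
    [0,0,0.0625,0],
    [0,0,0.1125,0],
    [0,0,0.1625,0],
    [0,0,0.2125,0],
    [0,0,0.25,0],
    [0,0,0.25,0],
    [0,0,0.25,0]
  ],
  "claw": 0.15
}}

```text
time: 31.37
ee_pos: [0.5269, -0.3531, 0.2285]
tcp_rot: [-179.7, 0.3, -168.1]
wrist_force: [0.4, 0.5, -0.2]
opening: 0.0724
grasp_force: 0.0
```

```bash
python3 - <<'E'
from h import *
C,im=snap("wrist","mano_in")
o=get_obs();print(o["ee_pos"],o["tcp_rot"],o["time"],o["opening"],o["grasp_force"])
for c in blobs(im,(105,120,50),(128,255,255),60)[:2]: print("blue",rect(C,c,.045),c[:,0].mean(0),cv2.boundingRect(c))
for c in blobs(im,(50,60,20),(85,255,255),20)[:4]: print("green",rect(C,c,.043),c[:,0].mean(0),cv2.boundingRect(c))
for c in blobs(im,(20,170,120),(34,255,255),100)[:6]: print("yellow",rect(C,c,.019),c[:,0].mean(0),cv2.boundingRect(c))
E
```

```text
[ 0.52641999 -0.35279681  0.22628878] [-1.79832847e+02  1.46488973e-01 -1.68107857e+02] 31.4167 0.07244353201563108 0.0
blue (array([ 526. , -352.6], dtype=float32), np.float32(12.6), np.float32(110.4), np.float32(52.0)) [257.08712121 163.125     ] (234, 117, 47, 94)
green (array([ 511.5, -254.9], dtype=float32), np.float32(15.9), np.float32(53.5), np.float32(52.3)) [341.3515625 170.2734375] (319, 148, 46, 45)
green (array([ 497.7, -280.7], dtype=float32), np.float32(151.1), np.float32(37.1), np.float32(9.0)) [323.3030303  154.03030303] (315, 145, 24, 25)
yellow (array([ 490.1, -157.6], dtype=float32), np.float32(11.8), np.float32(167.4), np.float32(76.4)) [417.90861619 158.53263708] (377, 94, 87, 133)
yellow (array([ 530.3, -350.6], dtype=float32), np.float32(11.8), np.float32(140.2), np.float32(71.0)) [257.65840708 157.03716814] (229, 106, 60, 111)
yellow (array([470.8, -69.9], dtype=float32), np.float32(11.9), np.float32(72.4), np.float32(25.7)) [488.32692308 163.71153846] (472, 135, 36, 58)
yellow (array([402.5, -84.6], dtype=float32), np.float32(12.2), np.float32(39.2), np.float32(24.7)) [502.63366337 106.62376238] (490, 88, 22, 36)
yellow (array([ 503.9, -262.4], dtype=float32), np.float32(141.6), np.float32(70.8), np.float32(50.5)) [330.49197861 155.2459893 ] (309, 136, 57, 54)
yellow (array([539.9, -55.3], dtype=float32), np.float32(12.1), np.float32(38.8), np.float32(25.7)) [473.64197531 216.40740741] (463, 203, 25, 28)
```

View pics/mano_in.png

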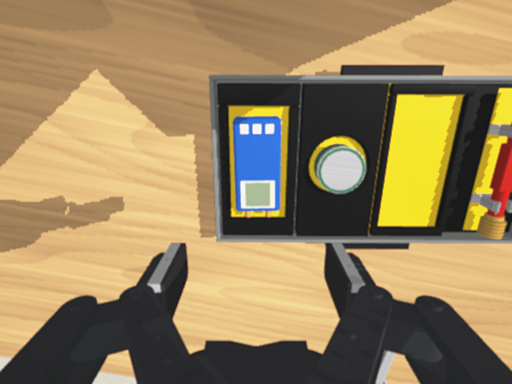

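Manometer and tin sit in their pockets ((257,160) and (340,170)), upright. Last: the analyser.

In the tool's units: 55.3 cm / 80 = 0.6913, -0.6 cm / 80 = -0.0075, -0.522 rad / 6.2832 = -0.0831.

Request:
{"method": "servo_tool", "body": {
  "moves": [
    [-0.0075,0.6913,0,-0.0831],
    [-0.0075,0.6913,0,-0.0831],
    [-0.0075,0.6913,0,-0.0831],
    [-0.0075,0.6913,0,-0.0831],
    [-0.0075,0.6913,0,-0.0831],
    [-0.0075,0.6913,0,-0.0831],
    [-0.0075,0.6913,0,-0.0831],
    [-0.0075,0.6913,0,-0.0831],
    [-0.0075,0.6913,0,-0.0831],
    [-0.0075,0.6913,0,-0.0831],
    [-0.0075,0.6913,0,-0.0831],
    [-0.0075,0.6913,0,-0.0831],
    [-0.0075,0.6913,0,-0.0831],
    [-0.0075,0.6913,0,-0.0831],
    [-0.0075,0.6913,0,-0.0831],
    [-0.0075,0.6913,0,-0.0831],
    [-0.0075,0.6913,0,-0.0831]
  ],
  "claw": 0
}}

```text
time: 32.83
ee_pos: [0.5198, 0.1997, 0.2248]
tcp_rot: [-179.8, 0.0, 162.0]
wrist_force: [-0.6, 0.3, -0.5]
opening: 0.0855
grasp_force: 0.0
```

```bash
python3 - <<'E'
from h import *
C,im=snap("wrist","pile6")
o=get_obs();print(o["ee_pos"],o["tcp_rot"],o["time"],o["opening"])
for c in blobs(im,(5,190,120),(14,255,255),40)[:4]: print("orange",rect(C,c,.038),c[:,0].mean(0),cv2.boundingRect(c))
for c in blobs(im,(0,0,0),(179,255,50),200)[:6]: print("dark",rect(C,c,.038),c[:,0].mean(0),cv2.boundingRect(c))
h=cv2.cvtColor(im,cv2.COLOR_RGB2HSV)
m=cv2.inRange(h,(0,0,0),(179,255,50))|cv2.inRange(h,(5,190,110),(14,255,255))|cv2.inRange(h,(35,60,30),(85,255,140))
m[260:]=0; m[:,:180]=0; m[:,340:]=0
m=cv2.morphologyEx(m,cv2.MORPH_CLOSE,np.ones((9,9)))
c=max(cv2.findContours(m,0,1)[0],key=cv2.contourArea); print("all",rect(C,c,.038),cv2.boundingRect(c))
E
```

```text
[0.52002636 0.19930946 0.22517183] [-1.79824733e+02  5.64807249e-02  1.61926991e+02] 32.8833 0.08535209576762612
orange (array([477.1, 222.4], dtype=float32), np.float32(69.8), np.float32(58.3), np.float32(6.5)) [263.23853211 125.19266055] (237, 122, 53, 8)
dark (array([733.5, 127.6], dtype=float32), np.float32(72.2), np.float32(791.4), np.float32(236.6)) [240.31006794 337.47374923] (0, 248, 512, 136)
dark (array([546.7, 197. ], dtype=float32), np.float32(159.9), np.float32(139.3), np.float32(58.8)) [260.66987179 183.45512821] (236, 129, 53, 112)
dark (array([468.5, -46.9], dtype=float32), np.float32(11.6), np.float32(176.1), np.float32(77.5)) [ 65.18131868 186.48351648] (0, 107, 119, 152)
dark (array([ 544.5, -114.5], dtype=float32), np.float32(146.2), np.float32(169.7), np.float32(82.5)) [ 25.80398671 253.20265781] (0, 189, 66, 113)
dark (array([ 598.7, -160.5], dtype=float32), np.float32(101.8), np.float32(99.7), np.float32(7.3)) [ 25.53636364 297.93636364] (0, 282, 54, 33)
all (array([544.8, 197.7], dtype=float32), np.float32(160.1), np.float32(150.7), np.float32(58.8)) (236, 122, 54, 121)
```

Analyser centre (545,197.5), yaw 160°.

In the tool's units: -21 cm / 80 = -0.2625, 2.5 cm / 80 = 0.0313, -0.034 rad / 6.2832 = -0.0054.

Request:
{"method": "servo_tool", "body": {
  "moves": [
    [0.0313,-0.0025,-0.05,-0.0054],
    [0.0313,-0.0025,-0.1,-0.0054],
    [0.0313,-0.0025,-0.15,-0.0054],
    [0.0313,-0.0025,-0.1875,-0.0054],
    [0.0313,-0.0025,-0.2125,-0.0054],
    [0.0313,-0.0025,-0.2313,-0.0054],
    [0.0313,-0.0025,-0.2438,-0.0054],
    [0.0313,-0.0025,-0.2538,-0.0054],
    [0.0313,-0.0025,-0.26,-0.0054],
    [0.0313,-0.0025,-0.2625,-0.0054],
    [0.0313,-0.0025,-0.2625,-0.0054]
  ]
}}

```text
time: 33.8
ee_pos: [0.5454, 0.1982, 0.0162]
tcp_rot: [-179.9, 0.1, 160.0]
wrist_force: [-0.3, -0.5, -0.1]
opening: 0.0855
grasp_force: 0.0
```

Request:
{"method": "servo_tool", "body": {
  "moves": [
    [0,0,0,0],
    [0,0,0,0],
    [0,0,0,0],
    [0,0,0,0],
    [0,0,0,0],
    [0,0,0,0],
    [0,0,0,0],
    [0,0,0,0],
    [0,0,0,0]
  ],
  "claw": 1,
  "force": 60
}}

```text
time: 34.55
ee_pos: [0.5458, 0.1985, 0.0172]
tcp_rot: [-179.9, 0.2, 160.0]
wrist_force: [-1.0, -0.7, 5.8]
opening: 0.0606
grasp_force: 67.8
```

In the tool's units: 1 cm / 80 = 0.0125, 0.5 cm / 80 = 0.0063.

Request:
{"method": "servo_tool", "body": {
  "moves": [
    [0,0,0.0025,0],
    [0,0,0.0063,0],
    [0,0,0.0125,0],
    [0,0,0.0125,0]
  ]
}}

```text
time: 34.88
ee_pos: [0.5454, 0.1986, 0.0267]
tcp_rot: [-179.9, 0.1, 160.0]
wrist_force: [0.9, 0.3, -3.7]
opening: 0.0606
grasp_force: 66.6
```

In the tool's units: -35.7 cm / 80 = -0.4463, -5.5 cm / 80 = -0.0688, 0.557 rad / 6.2832 = 0.0886.

Request:
{"method": "servo_tool", "body": {
  "moves": [
    [0,0,0.0375,0],
    [0,0,0.075,0],
    [0,0,0.125,0],
    [-0.0688,-0.4463,0.1375,0.0886],
    [-0.0688,-0.4463,0.1375,0.0886],
    [-0.0688,-0.4463,0.1375,0.0886],
    [-0.0688,-0.4463,0.1375,0.0886],
    [-0.0688,-0.4463,0.1375,0.0886],
    [-0.0688,-0.4463,0.1375,0.0886],
    [-0.0688,-0.4463,0.1375,0.0886],
    [-0.0688,-0.4463,0.1375,0.0886],
    [-0.0688,-0.4463,0.1375,0.0886],
    [-0.0688,-0.4463,0.1375,0.0886],
    [-0.0688,-0.4463,0.1375,0.0886],
    [-0.0688,-0.4463,0.1375,0.0886],
    [-0.0688,-0.4463,0.1375,0.0886]
  ]
}}

```text
time: 36.22
ee_pos: [0.4903, -0.1577, 0.1357]
tcp_rot: [-179.9, 0.1, -168.0]
wrist_force: [-0.6, 0.3, -3.2]
opening: 0.0602
grasp_force: 68.1
```

```bash
python3 - <<'E'
from h import *
C,im=snap("wrist","an_over")
o=get_obs();print(o["ee_pos"],o["tcp_rot"],o["time"],o["opening"],o["grasp_force"],o["wrist_force"])
zt=o["ee_pos"][2]+.021
for c in blobs(im,(5,190,110),(14,255,255),40)[:4]: print("orange",rect(C,c,zt),c[:,0].mean(0),cv2.boundingRect(c))
for c in blobs(im,(20,170,120),(34,255,255),300)[:6]: print("yellow",rect(C,c,.019),c[:,0].mean(0),cv2.boundingRect(c))
E
```

```text
[ 0.49037557 -0.15750647  0.13573297] [-1.79897355e+02  9.64332782e-02 -1.67957643e+02] 36.2667 0.06090401912246998 68.12001585960388 [ 0.63805134  0.57817581 -4.530639  ]
orange (array([ 430. , -170.3], dtype=float32), np.float32(102.0), np.float32(61.3), np.float32(27.7)) [257.41891892 125.50737101] (182, 108, 149, 67)
yellow (array([ 415.8, -173.8], dtype=float32), np.float32(102.0), np.float32(80.4), np.float32(14.7)) [255.01376147  98.78899083] (209, 90, 95, 19)
yellow (array([ 529.1, -349. ], dtype=float32), np.float32(11.4), np.float32(139.6), np.float32(58.2)) [ 60.39211137 161.95591647] (0, 105, 92, 144)
yellow (array([471.2, -73.3], dtype=float32), np.float32(11.8), np.float32(73.4), np.float32(15.7)) [346.81460674 182.14606742] (337, 144, 24, 76)
yellow (array([ 501.9, -248.2], dtype=float32), np.float32(51.4), np.float32(70.8), np.float32(47.4)) [160.29184549 172.07725322] (115, 146, 73, 71)
yellow (array([402.8, -87.5], dtype=float32), np.float32(11.4), np.float32(39.6), np.float32(15.9)) [356.9765625 104.5078125] (346, 81, 24, 49)
```

In the tool's units: -9 cm / 80 = -0.1125, -8.8 cm / 80 = -0.11.

Request:
{"method": "servo_tool", "body": {
  "moves": [
    [0,-0.0013,-0.0375,0],
    [0,-0.0013,-0.075,0],
    [0,-0.0013,-0.0938,0],
    [0,-0.0013,-0.1038,0],
    [0,-0.0013,-0.11,0],
    [0,-0.0013,-0.1125,0],
    [0,-0.0013,-0.1125,0],
    [0,-0.0013,-0.1125,0]
  ]
}}

```text
time: 36.93
ee_pos: [0.4909, -0.1596, 0.047]
tcp_rot: [-179.8, 0.2, -168.0]
wrist_force: [-0.2, -0.1, -3.7]
opening: 0.0606
grasp_force: 68.0
```

In the tool's units: -0.9 cm / 80 = -0.0113, -0.75 cm / 80 = -0.0094.

Request:
{"method": "servo_tool", "body": {
  "moves": [
    [0,0,-0.0019,0],
    [0,0,-0.0038,0],
    [0,0,-0.0056,0],
    [0,0,-0.0075,0],
    [0,0,-0.0094,0],
    [0,0,-0.0113,0],
    [0,0,-0.0113,0]
  ]
}}

```text
time: 37.52
ee_pos: [0.49, -0.1596, 0.0364]
tcp_rot: [-179.9, 0.1, -168.1]
wrist_force: [-1.0, 0.5, -4.3]
opening: 0.0605
grasp_force: 68.0
```

Request:
{"method": "servo_tool", "body": {
  "moves": [
    [0,0,-0.0013,0],
    [0,0,-0.0025,0],
    [0,0,-0.0031,0],
    [0,0,-0.0031,0],
    [0,0,-0.0031,0]
  ]
}}

```text
time: 37.93
ee_pos: [0.4902, -0.1597, 0.0344]
tcp_rot: [-179.9, 0.1, -168.1]
wrist_force: [-0.1, 0.6, -3.3]
opening: 0.0609
grasp_force: 68.1
```

In the tool's units: -0.1 cm / 80 = -0.0013, -0.05 cm / 80 = -0.0006.

Request:
{"method": "servo_tool", "body": {
  "moves": [
    [0,0,-0.0006,0],
    [0,0,-0.0013,0],
    [0,0,-0.0013,0],
    [0,0,-0.0013,0]
  ]
}}

```text
time: 38.27
ee_pos: [0.4903, -0.1597, 0.0341]
tcp_rot: [-179.9, 0.1, -168.1]
wrist_force: [-3.8, 0.8, 5.1]
opening: 0.0608
grasp_force: 69.1
```

Seated. Release, rise and look.

In the tool's units: 21 cm / 80 = 0.2625, 17 cm / 80 = 0.2125.

Request:
{"method": "servo_tool", "body": {
  "moves": [
    [0,0,0.0006,0],
    [0,0,0.0006,0],
    [0,0,0.0006,0],
    [0,0,0.0063,0],
    [0,0,0.025,0],
    [0,0,0.0625,0],
    [0,0,0.1125,0],
    [0,0,0.1625,0],
    [0,0,0.2125,0],
    [0,0,0.2625,0],
    [0,0,0.2625,0],
    [0,0,0.2625,0],
    [0,0,0.2625,0]
  ],
  "claw": 0.15
}}

```text
time: 39.35
ee_pos: [0.4903, -0.1597, 0.2432]
tcp_rot: [-179.9, 0.1, -168.0]
wrist_force: [-0.1, -0.3, -0.2]
opening: 0.0726
grasp_force: 0.0
```

```bash
python3 - <<'E'
from h import *
C,im=snap("wrist","final")
o=get_obs();print(o["ee_pos"],o["time"],o["opening"],o["wrist_force"])
E
```

```text
[ 0.48994229 -0.15954891  0.24231837] 39.4 0.07286179037748526 [ 0.59593028 -0.27011079 -0.64655111]
```

View pics/final.png

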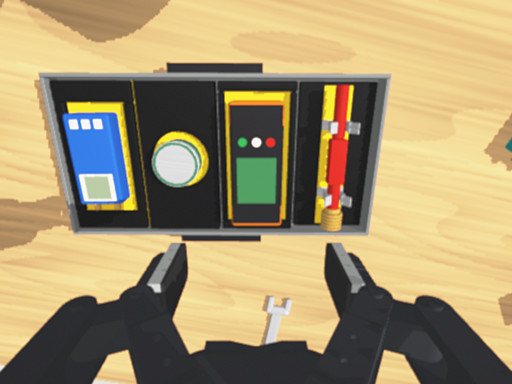

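All four are in place: manometer (98,158), tin (178,163), analyser (256,163) and brush in both clips (338,150). Handing in.

```bash
python3 -c "
from workcell import *
print(job_done())"
```

```text
the job is handed in; nothing more can be done
None
```

The pile is cleared and the job handed in at about 39 s: analyser, manometer and tin sit upright in their pockets, the brush is pressed home in both clips, and I left the wrench, bottle and look-alikes alone.

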